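Make up a filtration kit and a culture kit from the stock

TASK

Make up two kits in the open cardboard boxes: in the long box lay the syringe down in the large bay and stand the syringe filter, hub up, in the small bay; in the square box put the small closed glass dish in the large bay and the capped vial upright in the small bay. The vial is sunk flush in the grey stand: press the black paddle all the way down to push the vial up, then take it by its cap. Everything ends flat on the floor of its bay and let go, and neither the glass dish nor the vial may be tipped over on the way.

Things in the scene. Friction and masses are not known exactly. Their poses are not given: they have to be found in the camera images.
- dish_centre (a point): Small closed glass dish (clear greyish glass, lid on), a flat disc 56 mm across its lid and 16 mm high (the lowest 6 mm are 53 mm across), lid up, loose on the table, about 45 g. Point at its centre, 8 mm above its underside; z up. The wider open dish of 90 mm elsewhere on the table is not part of the job.
- filter_centre (a point): Syringe filter: orange plastic disc 30 mm across and 10 mm high with a thin round hub, 12 mm across, rising from its middle to 24 mm above the underside; loose on the table, hub up, about 14 g. Point on its axis, 12 mm above its underside; z up along the hub.
- syringe_centre (a point): Plastic syringe without needle, 100 mm long, lying on the table, about 16 g. Its x runs along it to the nozzle. Point on its axis at mid-length, 8 mm above the table. Barrel 16 mm across from x = -22 to +38 mm; finger flange 30 mm wide, 16 mm high at x = -25 to -22 mm; plunger end to x = -50 mm, thin nozzle to x = +50 mm.
- vial_centre (a point): Amber glass vial with black screw cap, both 22 mm across, 45 mm high in all (cap: the top 14 mm), about 25 g. At the start it stands upright in the round hole of the grey stand with only 3 mm of the cap above the stand's top. Point at its centre, 22.5 mm above its underside; z up.
- box_long: Long open cardboard box, fixed, 198 mm (its x) by 90 mm (y); walls 3 mm thick, 18 mm high, floor 3 mm thick. A rib (4 mm wide, top 9 mm above the table) crosses at x = +30 mm. Large bay: x -96 to +28 mm, centre -34. Small bay: x +32 to +96 mm, centre +64. Bays 84 mm wide, centred on y = 0. Origin: centre of its underside. x points away from the robot within 0.35 rad: the small bay is the far one.
- box_square: Square open cardboard box, fixed, 138 by 138 mm; walls 3 mm thick, 18 mm high, floor 3 mm thick. A rib (4 mm wide, top 9 mm above the table) crosses at x = +18 mm. Large bay: x -66 to +16 mm, centre -25. Small bay: x +20 to +66 mm, centre +43. Bays 132 mm wide, centred on y = 0. Origin: centre of its underside. x points away from the robot within 0.35 rad: the small bay is the far one.
- ejector: Grey stand, fixed, 50 mm (its x) by 122 mm (y). For y = -61 to -9 mm it is 50 mm high and holds the vial in a 25 mm round hole at x = 0, y = -35 mm. The rest is a step 30 mm high with the paddle at x = 0, y = +38 mm: a round black pad 32 mm across, its top 56 mm above the table when up, 36 mm when fully down. Origin on the table at the middle. y points to the robot's left within 0.35 rad.
- paddle (a joint): How far the stand's paddle is pressed down: 0 up (start), 0.020 m fully down. It takes about 2 to 3 N, and stays where it is left. The vial rises in its hole by the same amount, so at 0.020 its cap stands 23 mm above the stand's top (vial top 73 mm above the table).
Things that resemble listed ones, but are neither listed nor needed, are in the scene too. Of the things shaped like the part that bears filter_centre, the orange one is meant. Leave any yellow look-alike of the box_square alone.

How it is judged:
By the outcome, as a careful person would: the job done as asked, in the order asked, and still so for the second after the job is handed in, with the robot touching nothing.
It also fails if it takes over 99 s, if anything falls off the work surface, if the arm or the gripper's body presses on something with over 40 N, if the wrist force passes 120 N, or if a joint passes its speed limit or range.

ROBOT

A 6-joint arm with a two-finger parallel gripper is mounted at the origin on the work surface. World frame = base frame: x ahead of the robot, y to its left, z up, the work surface at z = 0. Lengths are in mm, angles in rad, forces in N, time in s.
With the tool pointing down it reaches from about 325 to 775 mm from the base axis. Payload 5.5 kg.
Tool frame: the origin (TCP) lies at the very end of the fingers, on their centre line; the grasp point (between the pads) lies bot.pinch_z behind it (bot.pinch_z is the distance from the TCP to the grasp point, in mm); z points along the fingers, y is the direction in which the jaws open and shut (so a half turn about z gives the same grasp; the last joint's range is limited). The gripper opens to 85 mm and grips with 20 to 120 N. Pads are 22 mm wide; open, the fingers measure 114 mm over their backs; the gripper's body (76 mm by 85 mm) begins 54 mm behind the grasp point. The pads swing forward as they close: fully open they stand 13 mm farther back than shut.
Start: joints at [1.079, 0.091, 1.231, -0, 1.82, -0.057], TCP at [252.743, 544.185, 210.975] pointing down, gripper open.
Joint ranges: [-2.87, 2.87], [-0.86, 2.18], [0.17, 2.46], [-1.51, 4.65], [0.06, 2.69], [-2.65, 2.65]. Speed limits (rad/s): [2.57, 2.57, 3.01, 3.14, 3.14, 3.14].

INTERFACE

Orientations are given as a unit quaternion [x, y, z, w].
In Python, from cell import status, viewer, sign_off, bot gives the robot as it stands. The module is installed in compiled form; this text tells all that it offers.
- The arm moves only by the tool play_rows, never from a script. Its argument "rows" is a list of rows, each an object with "angular": the turn, a rotation vector about the tool's x, y, z in degrees, a list of three; "travel": the shift along the tool's x, y, z in cm, a list of three; "jaw": the finger opening in cm, from 0 to 8.54. In form: [{"angular": [ax, ay, az], "travel": [x, y, z], "jaw": jaw}, ...]. A call has 1 to 10 rows; each row is the pose to reach, as a shift and turn from the pose measured when the call began, along the tool's axes at that moment; what a row does not reach only later rows make up. A row lasts 1/10 s, in which the tool goes at most 50 mm and 8.59 degrees, less where a joint would pass 70% of its speed; a pose out of reach is approached as far as the arm can. A call with a gripper value outside its range is refused whole. The fingers move at their own pace and stop on an object; "squeeze" is the grip in N (left out, the last holds). Time passes only in rows, so rows that repeat a pose let the fingers close. It gives the time, the measured TCP pose, the force and the opening at its end, in the units of the state.
- status.observe(): the state, without advancing time (a new reading comes with each control period).
- viewer.capture(name): name is "scene" or "side" or "wrist"; returns a dict with "color" (480x640x3 uint8, red, green, blue), "z_map" (480x640 float32, mm along the optical axis (not along the pixel's ray), 0 where there is no reading), "fx", "fy", "cx", "cy" (pixels), "world_from_camera" (4x4, takes a point from camera to world coordinates). Camera axes: x right, y down, z forward; pixel columns grow to the right and rows downward; lengths in mm; the calibration is good to about 2 mm. The wrist camera is an equidistant fisheye: a pixel r from the principal point sees the ray r / f radians off the axis. A picture is of the moment at which its call begins.
- sign_off(): hands the job in, once; it reports no verdict.
The state is a dict: "t": time; "joint_pos": joint angles; "joint_vel": joint speeds; "tau": joint torques, N m; "tool_pos": TCP position; "tcp_rot": TCP orientation; "ft_force": force on the tool from outside, world axes, zero at the start; "moment": the same for the moment, N m; "finger_gap": finger opening in mm.
Only numpy, scipy, OpenCV 4.12 (cv2) and the standard library are available. Lean on these libraries where they do the work, as an engineer would, in place of code of your own. Each camera call takes 0.05 s, during which the arm holds its last target.

## Working session

There is one attempt and no reset: what is moved stays moved. The work goes in short steps, Python scripts to look and compute and a tool call to move; the robot and the scene stay as the last step left them, time stands still between calls to the robot, and variables do not carry over. Pictures are saved under pics/ and viewed, and the job is handed in when it is done.

Besides the shell and the picture viewer there is one more tool, called after "Call:" as name(argument=value, ...), one argument or row to a line, values as JSON. play_rows: Moves the arm, as the interface text tells. Its arguments: {"type":"object","properties":{"rows":{"type":"array","items":{"type":"object","properties":{"angular":{"type":"array","items":{"type":"number"}},"travel":{"type":"array","items":{"type":"number"}},"jaw":{"type":"number"}}}},"squeeze":{"type":"number"}},"required":["rows"]}

```bash
mkdir -p pics; ls
cat > h.py <<'E'
import numpy as np, cv2
from cell import status, viewer, sign_off, bot
def save(n,name):
    c=viewer.capture(n); cv2.imwrite('pics/'+name+'.png',c['color'][:,:,::-1]); np.savez('pics/'+name+'.npz',**c); return c
def load(name): return dict(np.load('pics/'+name+'.npz'))
def cloud(c):
    z=c['z_map'];v,u=np.mgrid[:480,:640]
    P=np.stack([(u-c['cx'])/c['fx']*z,(v-c['cy'])/c['fy']*z,z,np.ones_like(z)],-1)
    W=P@c['world_from_camera'].T
    W=W[...,:3]; W[z==0]=np.nan; return W
E
python3 - <<'E'
from h import *
print(status.observe()); print(bot.pinch_z,[a for a in dir(bot) if a[0]!='_'])
for n in ['scene','side','wrist']:
    c=save(n,n+'0'); print(n,c['fx'],c['cx'],c['cy'],c['world_from_camera'].round(3).tolist())
E
```

```text
pics
{'t': 0.0, 'joint_pos': array([ 1.07932730e+00,  9.18637490e-02,  1.23189421e+00, -1.32144991e-05,
        1.81983696e+00, -5.67132195e-02]), 'joint_vel': array([-3.91956862e-04,  4.56206344e-05,  7.80039505e-05,  8.18324145e-04,
        5.41701135e-04,  2.97749934e-04]), 'tau': array([-1.20640170e-04, -4.58747113e+01, -4.18012869e+01, -8.56272459e-05,
        1.20992842e-02, -4.05473372e-06]), 'tool_pos': array([252.56641322, 543.87888452, 209.84330535]), 'tcp_rot': array([ 2.15671455e-01,  9.76465474e-01, -9.65496298e-04, -2.64812913e-04]), 'ft_force': array([-0.47986185,  0.95459888, -0.23901579]), 'moment': array([-0.04220689,  0.00846537, -0.01703468]), 'finger_gap': 85.43406297562628}
18.700000000000003 ['Unreachable', 'pinch_z']
scene 472.59056130356055 318.0186704295094 239.78592880552267 [[-0.424, 0.687, -0.59, 1003.129], [0.906, 0.319, -0.278, 270.106], [-0.003, -0.653, -0.758, 764.667], [0.0, 0.0, 0.0, 1.0]]
side 458.51790304571307 318.62403608064784 243.0156869830297 [[0.958, -0.225, 0.18, 259.984], [-0.288, -0.754, 0.59, -606.399], [0.003, -0.617, -0.787, 880.118], [0.0, 0.0, 0.0, 1.0]]
wrist 371.64829954431775 316.48152966512146 236.83659936887994 [[0.421, 0.871, 0.253, 187.793], [0.907, -0.404, -0.121, 574.016], [-0.003, 0.281, -0.96, 373.375], [0.0, 0.0, 0.0, 1.0]]
```

View pics/scene0.png

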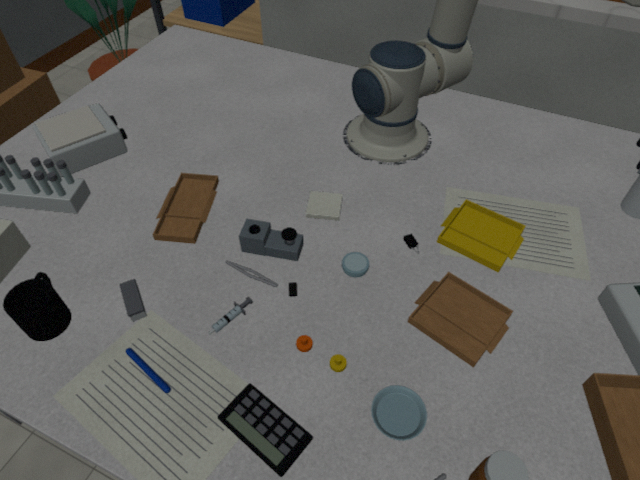

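View pics/side0.png

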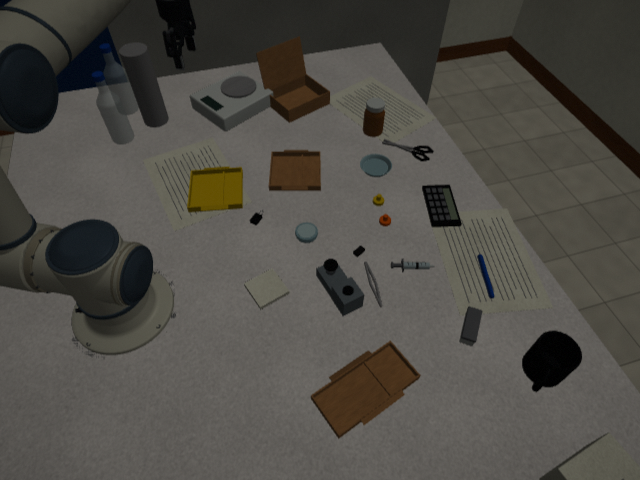

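View pics/wrist0.png

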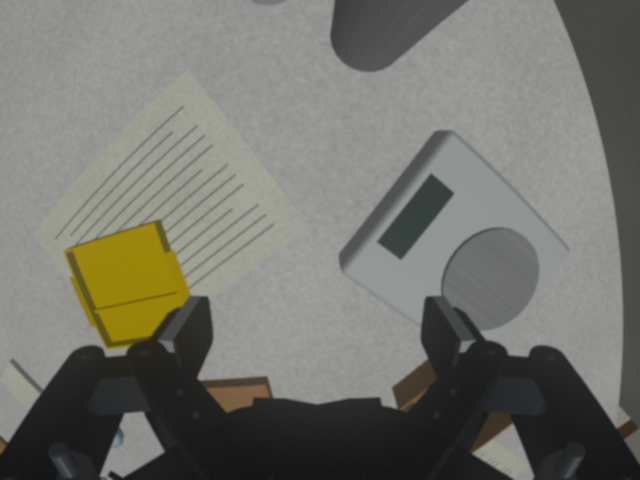

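Run:
```python
from h import *
a=load('scene0')['color'][:,:,::-1]; b=load('side0')['color'][:,:,::-1]
def cr(im,x,y,w,h,s=4): return cv2.resize(im[y:y+h,x:x+w],(400,300),interpolation=cv2.INTER_CUBIC)
A=np.vstack([np.hstack([cr(a,145,165,100,75),cr(a,225,205,100,75)]),np.hstack([cr(a,405,265,112,84),cr(a,205,285,160,120)])])
B=np.vstack([np.hstack([cr(b,305,335,128,96),cr(b,300,250,100,75)]),np.hstack([cr(b,255,140,80,60),cr(b,290,190,160,120)])])
cv2.imwrite('pics/cA.png',A);cv2.imwrite('pics/cB.png',B)
```

```text
(no output)
```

View pics/cA.png

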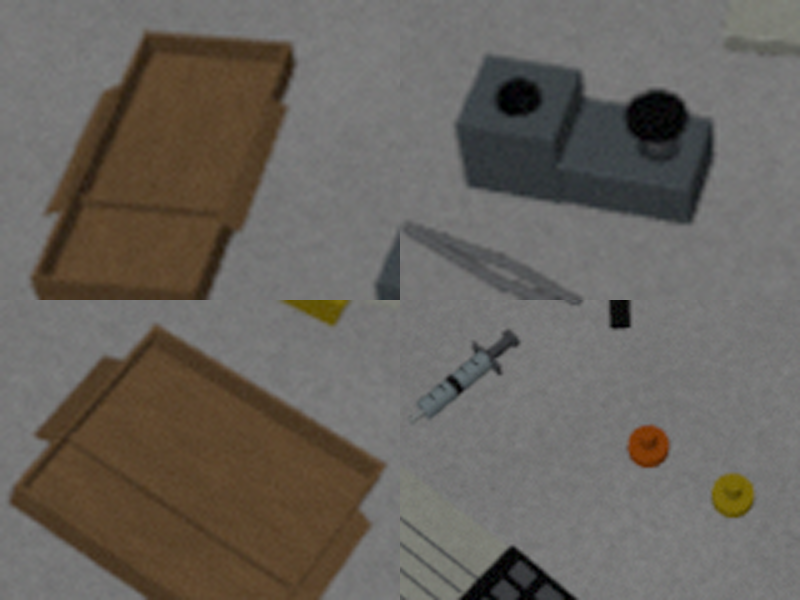

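View pics/cB.png

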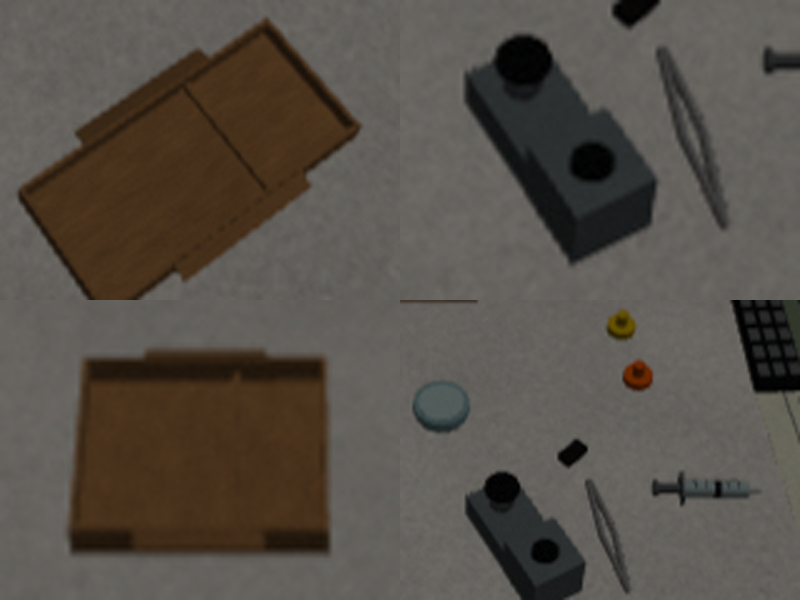

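Run:
```python
from h import *
for n in ['scene0','side0']:
    c=load(n); W=cloud(c); hsv=cv2.cvtColor(c['color'],cv2.COLOR_RGB2HSV)
    def rep(name,box,cond):
        x,y,w,h=box; m=np.zeros((480,640),bool); m[y:y+h,x:x+w]=True
        m&=cond; P=W[m]; P=P[~np.isnan(P[:,0])]
        print(n,name,len(P),'mean',P.mean(0).round(1),'min',np.percentile(P,2,axis=0).round(1),'max',np.percentile(P,98,axis=0).round(1))
        return P
    z=W[...,2]
    s=n=='scene0'
    t=W[(z<4)&(z>-4)][:,2]; print('table',np.median(t), np.nanstd(t))
    rep('dish',(335,245,40,40) if s else (290,217,34,30),z>8)
    o=(hsv[...,1]>150)&(hsv[...,0]<12)&(c['color'][...,0]>120)
    rep('filter',(290,330,30,25) if s else (373,210,25,20),o)
    rep('filterhub',(290,330,30,25) if s else (373,210,25,20),o&(z>15))
    P=rep('syr',(205,290,52,48) if s else (385,252,55,22),z>4)
    q=P[:,:2]-P[:,:2].mean(0); u,sv,vt=np.linalg.svd(q,full_matrices=False); d=vt[0]; print(d, (q@d).min(),(q@d).max())
    rep('tall',(235,215,75,50) if s else (312,255,60,65),(z>45)&(z<52)&(hsv[...,2]>50))
    rep('step',(235,215,75,50) if s else (312,255,60,65),(z>26)&(z<34))
    rep('pad',(235,215,75,50) if s else (312,255,60,65),(z>53))
    rep('pad',(275,224,30,25) if s else (312,255,30,30),(hsv[...,2]<30)&(z>50))
    rep('cap',(240,215,28,25) if s else (338,280,30,20),(hsv[...,2]<30))
```

```text
table -1.1137422344791048 1.4934098233757143
scene0 dish 520 mean [442.5  89.2  14.6] min [415.8  63.8   9.3] max [466.9 114.3  17.7]
scene0 filter 9 mean [638.   72.2  10.4] min [630.2  57.4   7.5] max [646.   84.   20.2]
scene0 filterhub 1 mean [635.7  74.7  22.1] min [635.7  74.7  22.1] max [635.7  74.7  22.1]
scene0 syr 408 mean [650.9 -75.1  11.7] min [605.1 -91.5   4.8] max [693.2 -56.7  16.4]
[ 0.95364881 -0.30092184] -50.84458219606513 49.76827125386502
scene0 tall 392 mean [ 474.  -122.1   48.6] min [ 446.3 -148.7   45.5] max [500.4 -95.4  50.9]
scene0 step 596 mean [468.1 -69.2  29. ] min [ 435.1 -132.4   26.3] max [500.2 -27.9  33.1]
scene0 pad 145 mean [459.4 -56.6  54.8] min [ 443.  -127.6   53.1] max [479.2 -37.4  57.3]
scene0 pad 140 mean [460.1 -50.6  54.4] min [445.  -64.4  51. ] max [471.9 -37.4  57.3]
scene0 cap 76 mean [ 475.5 -122.1   50.6] min [ 464.3 -133.7   44.1] max [ 483.1 -112.3   54.5]
table -0.56658566067739 1.604979344420651
side0 dish 342 mean [437.9  84.5  15.4] min [413.1  59.3  10.2] max [463.6 111.9  19.2]<stdin>:7: RuntimeWarning: Mean of empty slice.
  ret = um.true_divide(
Traceback (most recent call last):
IndexError: index -1 is out of bounds for axis 0 with size 0
```

```bash
cat >> h.py <<'E'
from scipy.spatial.transform import Rotation as R
def goto(p,yaw=None,s=None):
    "travel/angular for target TCP p (world mm), tool x heading yaw deg, pointing down"
    s=s or status.observe(); r=R.from_quat(s['tcp_rot'])
    tr=r.inv().apply(np.array(p)-s['tool_pos'])/10
    tx=r.apply([1,0,0]); cy=np.degrees(np.arctan2(tx[1],tx[0]))
    if yaw is None: yaw=cy
    c,sn=np.cos(np.radians(yaw)),np.sin(np.radians(yaw))
    T=np.array([[c,sn,0],[sn,-c,0],[0,0,-1]]).T
    T=np.column_stack([[c,sn,0],[sn,-c,0],[0,0,-1]])
    rv=(r.inv()*R.from_matrix(T)).as_rotvec(degrees=True)
    print('at',s['tool_pos'].round(1),'yaw',round(cy,2),'t',round(s['t'],2),'| travel',tr.round(2).tolist(),'angular',rv.round(2).tolist(),'gap',round(s['finger_gap'],1),'F',s['ft_force'].round(1))
def proj(c,X):
    X=np.atleast_2d(X).astype(float); Ti=np.linalg.inv(c['world_from_camera'])
    p=X@Ti[:3,:3].T+Ti[:3,3]
    if c.get('fish',False):
        rr=np.hypot(p[:,0],p[:,1]); th=np.arctan2(rr,p[:,2]); k=np.where(rr>1e-9,th/np.maximum(rr,1e-9),0)
        return np.column_stack([c['cx']+c['fx']*k*p[:,0],c['cy']+c['fy']*k*p[:,1]])
    return np.column_stack([c['cx']+c['fx']*p[:,0]/p[:,2],c['cy']+c['fy']*p[:,1]/p[:,2]])
def ray(c,uv,z):
    "world point(s) at height z for pixel(s)"
    uv=np.atleast_2d(uv).astype(float); x=(uv[:,0]-c['cx'])/c['fx']; y=(uv[:,1]-c['cy'])/c['fy']
    if c.get('fish',False):
        th=np.hypot(x,y); k=np.sin(th)/np.maximum(th,1e-9); d=np.column_stack([x*k,y*k,np.cos(th)])
    else: d=np.column_stack([x,y,np.ones_like(x)])
    M=c['world_from_camera']; d=d@M[:3,:3].T; o=M[:3,3]
    return o+d*((z-o[2])/d[:,2])[:,None]
E
python3 -c "
from h import *
goto([520,0,330],180)"
```

```text
at [252.6 543.9 210.1] yaw 155.09 t 0.15 | travel [-47.16, -38.09, -11.94] angular [-0.09, -0.02, -24.91] gap 85.6 F [ 0.4 -0.4 -0.7]
```

Call:
play_rows(
  rows=[
    {"angular":[0,0,-25],"travel":[-47.2,-38.1,-12],"jaw":8.5},
    {"angular":[0,0,-25],"travel":[-47.2,-38.1,-12],"jaw":8.5},
    {"angular":[0,0,-25],"travel":[-47.2,-38.1,-12],"jaw":8.5},
    {"angular":[0,0,-25],"travel":[-47.2,-38.1,-12],"jaw":8.5},
    {"angular":[0,0,-25],"travel":[-47.2,-38.1,-12],"jaw":8.5},
    {"angular":[0,0,-25],"travel":[-47.2,-38.1,-12],"jaw":8.5},
    {"angular":[0,0,-25],"travel":[-47.2,-38.1,-12],"jaw":8.5},
    {"angular":[0,0,-25],"travel":[-47.2,-38.1,-12],"jaw":8.5},
    {"angular":[0,0,-25],"travel":[-47.2,-38.1,-12],"jaw":8.5},
    {"angular":[0,0,-25],"travel":[-47.2,-38.1,-12],"jaw":8.5},
  ],
)

```text
t: 1.15
tool_pos: [468.4, 104.2, 307.5]
tcp_rot: [-0.001, 1.0, -0.001, -0.0]
ft_force: [1.3, 0.0, -0.3]
finger_gap: 85.2
```

```bash
python3 -c "
from h import *
goto([520,0,330],180)"
```

```text
at [468.4 104.2 307.5] yaw -179.91 t 1.15 | travel [-5.14, -10.43, -2.24] angular [-0.07, -0.03, 0.09] gap 85.2 F [ 1.3  0.  -0.3]
```

Call:
play_rows(
  rows=[
    {"angular":[0,0,0],"travel":[-5,-10,-2.5],"jaw":8.5},
    {"angular":[0,0,0],"travel":[-5,-10,-2.5],"jaw":8.5},
    {"angular":[0,0,0],"travel":[-5,-10,-2.5],"jaw":8.5},
    {"angular":[0,0,0],"travel":[-5,-10,-2.5],"jaw":8.5},
  ],
)

```text
t: 1.55
tool_pos: [519.3, 2.3, 332.2]
tcp_rot: [0.001, 1.0, -0.001, -0.001]
ft_force: [-0.5, 0.4, 0.6]
finger_gap: 84.9
```

Run:
```python
from h import *
c=save('wrist','wrist1'); save('scene','scene1'); save('side','side1')
goto([520,0,330],180); print(status.observe()['joint_pos'].round(2)); print(c['world_from_camera'].round(3).tolist())
```

```text
at [518.2   5.4 332.3] yaw -179.84 t 1.7 | travel [-0.18, -0.54, 0.23] angular [-0.04, -0.08, 0.16] gap 85.1 F [0.  0.7 0.4]
[-0.05 -0.07  1.17 -0.    2.04 -1.63]
[[0.002, 0.96, 0.279, 447.994], [1.0, -0.001, -0.004, 2.566], [-0.003, 0.279, -0.96, 495.707], [0.0, 0.0, 0.0, 1.0]]
```

View pics/wrist1.png

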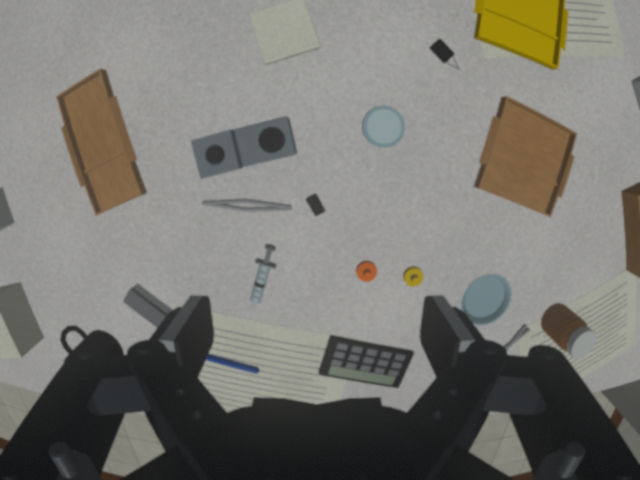

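Run:
```python
from h import *
a=load('wrist1')['color'][:,:,::-1]
def cr(x,y,w,h): return cv2.resize(a[y:y+h,x:x+w],(400,300),interpolation=cv2.INTER_CUBIC)
# long 200x150 ->x2? use 4x for parts
A=np.vstack([np.hstack([cv2.resize(a[60:220,50:160],(440,640),interpolation=cv2.INTER_CUBIC)[:600],cv2.resize(a[90:225,465:585],(360,405),interpolation=cv2.INTER_CUBIC)[:600]]) if 0 else np.zeros((1,1,3),np.uint8)])
L=cv2.resize(a[60:220,50:160],None,fx=3.5,fy=3.5,interpolation=cv2.INTER_CUBIC)
S=cv2.resize(a[88:222,465:585],None,fx=3.5,fy=3.5,interpolation=cv2.INTER_CUBIC)
S=np.vstack([S,np.zeros((L.shape[0]-S.shape[0],S.shape[1],3),np.uint8)])
cv2.imwrite('pics/c1.png',cv2.convertScaleAbs(np.hstack([L,S])[:600,:800],alpha=1.5))
E=cv2.resize(a[105:220,185:325],None,fx=4,fy=4,interpolation=cv2.INTER_CUBIC)
cv2.imwrite('pics/c2.png',cv2.convertScaleAbs(E,alpha=1.5))
F=cv2.resize(a[230:310,240:440],None,fx=4,fy=4,interpolation=cv2.INTER_CUBIC)
cv2.imwrite('pics/c3.png',cv2.convertScaleAbs(F,alpha=1.5))
```

```text
(no output)
```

View pics/c1.png

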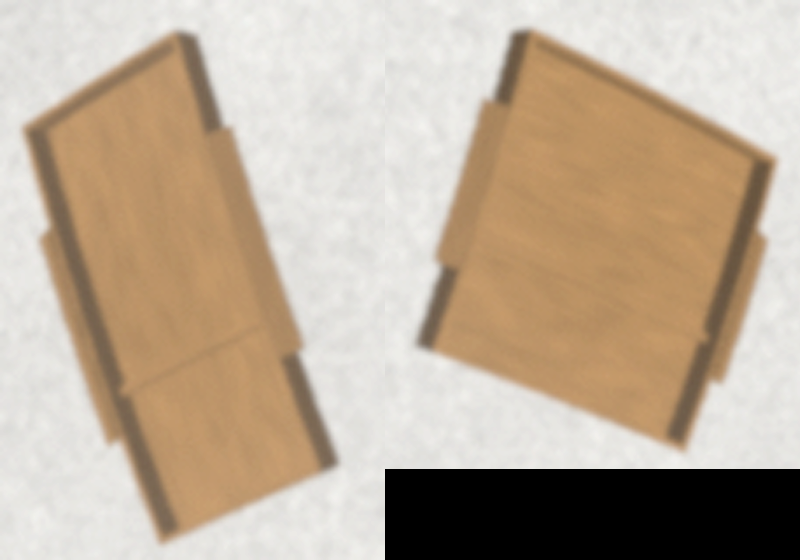

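View pics/c2.png

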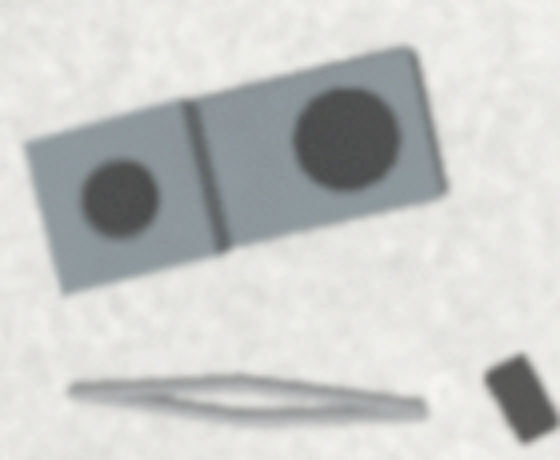

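View pics/c3.png

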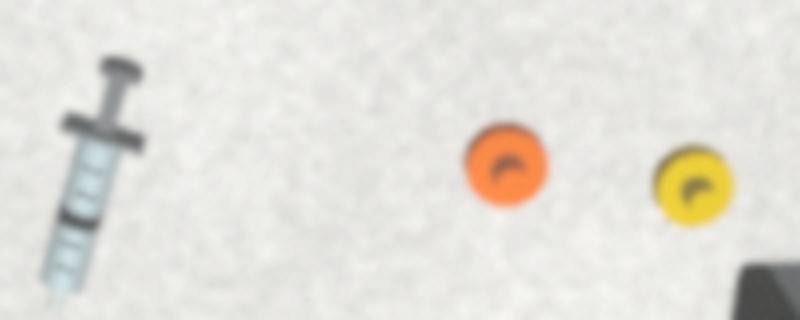

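```bash
cat > fit.py <<'E'
from h import *
from scipy.optimize import least_squares
w=load('wrist1'); w['fish']=True; s0=load('scene0'); d0=load('side0')
def fit(pts,obs,x0):
    pts=np.array(pts,float)
    def tr(p): c,s=np.cos(p[2]),np.sin(p[2]); return np.column_stack([p[0]+c*pts[:,0]-s*pts[:,1],p[1]+s*pts[:,0]+c*pts[:,1],pts[:,2]])
    f=lambda p:(proj(w,tr(p))-obs).ravel()
    r=least_squares(f,x0); return r.x,np.abs(r.fun).max()
o=np.array([50,60]);L=np.array([(25,128),(178,33),(160,543),(318,470),(337,465),(195,38)])/3.5+o
M=[(-99,-45,18),(-99,45,18),(99,-45,18),(99,45,18),(99,45,0),(-99,45,0)]
box_long=fit(M,L,[400,-200,.2])
S=(np.array([(775,160),(685,450),(530,30),(435,347),(515,33),(418,345)])-[385,0])/3.5+[465,88]
M=[(-69,69,18),(69,69,18),(-69,-69,18),(69,-69,18),(-69,-69,0),(69,-69,0)]
box_sq=fit(M,S,[480,200,-.2])
E=np.array([(25,145),(65,293),(222,250),(185,100),(410,47),(347,139),(120,198)])/4+[185,105]
M=[(-25,-61,50),(25,-61,50),(25,-9,50),(-25,-9,50),(-25,61,30),(0,38,56),(0,-35,53)]
ej=fit(M,E,[460,-90,.2])
E
python3 - <<'E'
from fit import *
print('long',box_long,'\nsq',box_sq,'\nej',ej)
print('dish',ray(w,(383,126),16),'filter',ray(w,np.array([506,165])/4+[240,230],10),'hub',ray(w,np.array([508,162])/4+[240,230],24))
print('syr plunger,flange,barrelend',ray(w,np.array([(122,68),(103,130),(60,285)])/4+[240,230],10))
def tr(p,q): c,s=np.cos(p[2]),np.sin(p[2]); return np.array([p[0]+c*q[0]-s*q[1],p[1]+s*q[0]+c*q[1],q[2]])
# compare: overlay in scene/side
for n,c in (('w',w),('s',s0),('d',d0)):
    im=c['color'][:,:,::-1].copy(); im=cv2.convertScaleAbs(im,alpha=1.4)
    for p,hx,hy in ((box_long[0],99,45),(box_sq[0],69,69)):
        for z in (0,18):
            P=proj(c,[tr(p,(a*hx,b*hy,z)) for a,b in ((-1,-1),(-1,1),(1,1),(1,-1))])
            cv2.polylines(im,[np.round(P*16).astype(int)],True,(0,255,0) if z else (255,0,0),1,cv2.LINE_AA,4)
        rx=30 if hx==99 else 18
        P=proj(c,[tr(p,(rx,-hy+3,9)),tr(p,(rx,hy-3,9))]); cv2.polylines(im,[np.round(P*16).astype(int)],False,(0,0,255),1,cv2.LINE_AA,4)
    p=ej[0]
    for y0,y1,z in((-61,-9,50),(-9,61,30)):
        P=proj(c,[tr(p,(a,b,z)) for a,b in ((-25,y0),(-25,y1),(25,y1),(25,y0))]); cv2.polylines(im,[np.round(P*16).astype(int)],True,(0,255,0),1,cv2.LINE_AA,4)
    cv2.imwrite(f'pics/ov_{n}.png',cv2.resize(im[90:440] if n!='w' else im[60:320],None,fx=1.25,fy=1.25,interpolation=cv2.INTER_CUBIC))
E
```

```text
long (array([ 4.45191323e+02, -3.18646854e+02,  3.14401608e-01]), np.float64(1.1868178146307073)) 
sq (array([ 4.70646706e+02,  3.10729555e+02, -2.85599997e-01]), np.float64(1.3464133937535507)) 
ej (array([ 4.64912232e+02, -8.81180818e+01,  2.13653691e-01]), np.float64(1.4243835595851237))
dish [[439.13989934  86.52882556  16.        ]] filter [[639.63728669  71.16016001  10.        ]] hub [[633.01490025  69.82823563  24.        ]]
syr plunger,flange,barrelend [[603.48673831 -62.75972478  10.        ]
 [626.29831267 -70.42023557  10.        ]
 [686.99651651 -89.4873457   10.        ]]
```

View pics/ov_w.png

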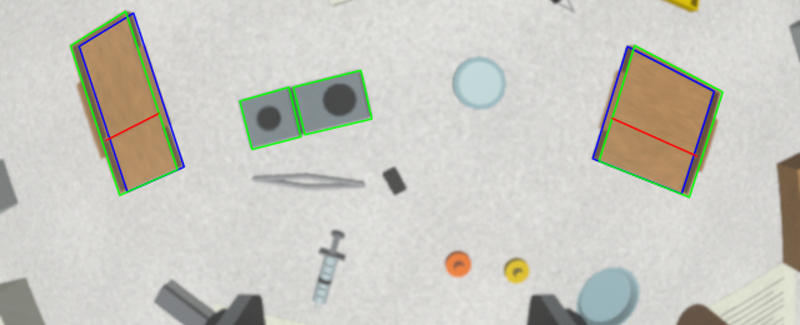

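View pics/ov_s.png

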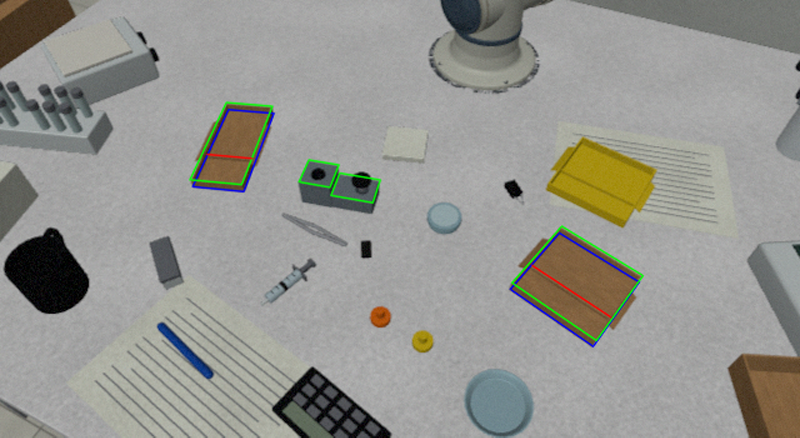

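View pics/ov_d.png

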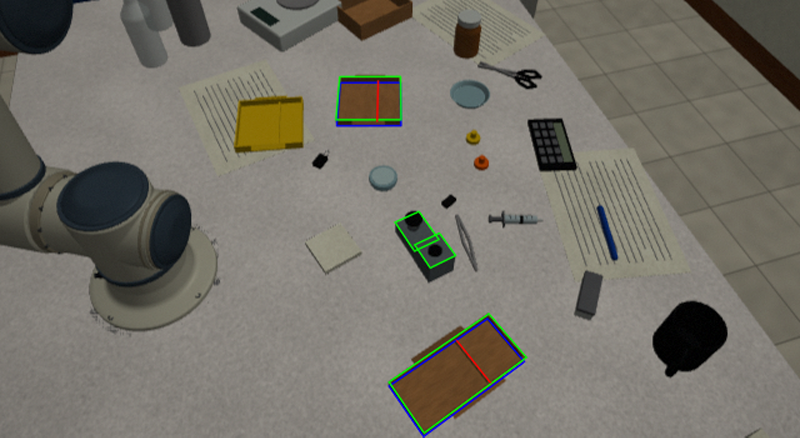

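```bash
python3 -c "
from h import *
goto([654,-79,100],80)"
```

```text
at [518.2   5.4 332.3] yaw -179.84 t 1.7 | travel [-13.59, -8.46, 23.22] angular [-0.09, -0.02, 100.16] gap 85.1 F [0.  0.7 0.4]
```

Call:
play_rows(
  rows=[
    {"angular":[0,0,20],"travel":[-5,-3,8],"jaw":5},
    {"angular":[0,0,100],"travel":[-13.6,-8.5,23],"jaw":5},
    {"angular":[0,0,100],"travel":[-13.6,-8.5,23],"jaw":5},
    {"angular":[0,0,100],"travel":[-13.6,-8.5,23],"jaw":5},
    {"angular":[0,0,100],"travel":[-13.6,-8.5,23],"jaw":5},
    {"angular":[0,0,100],"travel":[-13.6,-8.5,23],"jaw":5},
    {"angular":[0,0,100],"travel":[-13.6,-8.5,23],"jaw":5},
    {"angular":[0,0,100],"travel":[-13.6,-8.5,23],"jaw":5},
    {"angular":[0,0,100],"travel":[-13.6,-8.5,23],"jaw":5},
    {"angular":[0,0,100],"travel":[-13.6,-8.5,23],"jaw":5},
  ],
)

```text
t: 2.7
tool_pos: [653.8, -77.0, 102.0]
tcp_rot: [0.682, 0.731, -0.001, -0.001]
ft_force: [0.0, -1.0, 0.0]
finger_gap: 50.3
```

```bash
python3 -c "
from h import *
goto([654,-79,60],-17.7);print(status.observe()['joint_pos'].round(2))"
```

```text
at [653.8 -77.  102. ] yaw 93.95 t 2.7 | travel [-0.2, 0.01, 4.2] angular [-0.06, 0.11, 111.65] gap 50.3 F [ 0. -1.  0.]
[-0.17  0.25  1.24 -0.    1.65 -0.24]
```

Call:
play_rows(
  rows=[
    {"angular":[0,0,111.7],"travel":[0,0,0],"jaw":5},
    {"angular":[0,0,111.7],"travel":[0,0,0],"jaw":5},
    {"angular":[0,0,111.7],"travel":[0,0,0],"jaw":5},
    {"angular":[0,0,111.7],"travel":[0,0,0],"jaw":5},
    {"angular":[0,0,111.7],"travel":[0,0,0],"jaw":5},
    {"angular":[0,0,111.7],"travel":[0,0,0],"jaw":5},
    {"angular":[0,0,111.7],"travel":[0,0,0],"jaw":5},
    {"angular":[0,0,111.7],"travel":[0,0,0],"jaw":5},
    {"angular":[0,0,111.7],"travel":[0,0,0],"jaw":5},
    {"angular":[0,0,111.7],"travel":[0,0,0],"jaw":5},
  ],
)

```text
t: 3.7
tool_pos: [653.5, -74.4, 102.1]
tcp_rot: [0.998, 0.07, -0.001, -0.0]
ft_force: [-0.2, -0.2, -0.1]
finger_gap: 49.7
```

```bash
python3 -c "
from h import *
goto([654,-79,45],-17.7)"
```

```text
at [653.5 -74.4 102.1] yaw 8.01 t 3.7 | travel [0.0, 0.46, 5.71] angular [0.01, 0.11, 25.71] gap 49.7 F [-0.2 -0.2 -0.1]
```

Call:
play_rows(
  rows=[
    {"angular":[0,0,25.7],"travel":[0,0.4,4],"jaw":5},
    {"angular":[0,0,25.7],"travel":[0,0.4,6],"jaw":5},
    {"angular":[0,0,25.7],"travel":[0,0.4,6],"jaw":5},
    {"angular":[0,0,25.7],"travel":[0,0.4,6],"jaw":5},
    {"angular":[0,0,25.7],"travel":[0,0.4,6],"jaw":5},
  ],
)

```text
t: 4.2
tool_pos: [654.1, -76.9, 42.8]
tcp_rot: [0.989, -0.151, -0.0, 0.0]
ft_force: [-0.2, 0.3, 1.4]
finger_gap: 50.0
```

```bash
python3 -c "
from h import *
save('wrist','wrist2')
goto([654,-79,3],-17.7)
goto([654,-79,3],-17.7)"
```

```text
at [654.4 -77.3  43.2] yaw -17.4 t 4.25 | travel [0.02, 0.17, 4.02] angular [0.02, 0.02, 0.3] gap 50.0 F [ 0.4 -0.1 -0. ]
at [654.4 -77.3  43.2] yaw -17.4 t 4.25 | travel [0.02, 0.17, 4.02] angular [0.02, 0.02, 0.3] gap 50.0 F [ 0.4 -0.1 -0. ]
```

View pics/wrist2.png

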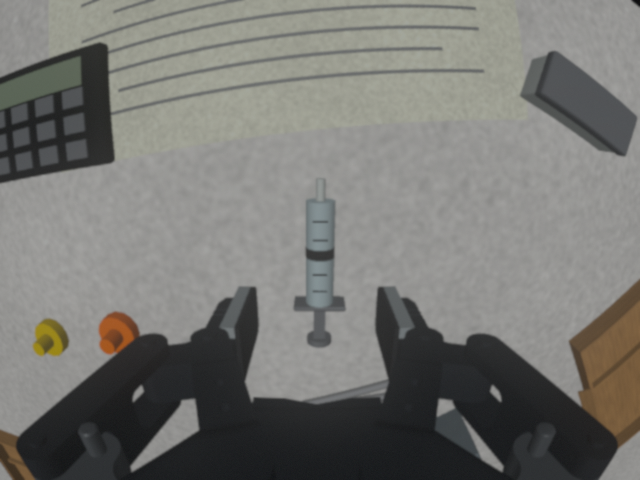

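```bash
python3 -c "
from h import *
w=load('wrist2');w['fish']=True
print(proj(w,[[654,-79,8]]), ray(w,[[320,303],[320,200],[318,340]],8))"
```

```text
[[319.13975073 258.08950035]] [[626.80674843 -71.10437354   8.        ]
 [685.65922323 -89.32313042   8.        ]
 [602.35137328 -62.26101565   8.        ]]
```

Call:
play_rows(
  rows=[
    {"angular":[0,0,0],"travel":[0,0.1,1.5],"jaw":4.5},
    {"angular":[0,0,0],"travel":[0,0.1,3],"jaw":4},
    {"angular":[0,0,0],"travel":[0,0.1,3.7],"jaw":4},
    {"angular":[0,0,0],"travel":[0,0.1,4],"jaw":4},
    {"angular":[0,0,0],"travel":[0,0.1,4],"jaw":4},
  ],
)

```text
t: 4.75
tool_pos: [653.4, -78.2, 2.0]
tcp_rot: [0.989, -0.151, -0.001, 0.0]
ft_force: [0.2, 0.2, 0.4]
finger_gap: 40.1
```

Grasp point projects onto the barrel at (319,258), clear of the flange (row 303). Close.

Call:
play_rows(
  rows=[
    {"angular":[0,0,0],"travel":[0,0,-0.1],"jaw":1.0},
    {"angular":[0,0,0],"travel":[0,0,-0.1],"jaw":1.0},
    {"angular":[0,0,0],"travel":[0,0,-0.1],"jaw":1.0},
    {"angular":[0,0,0],"travel":[0,0,-0.1],"jaw":1.0},
    {"angular":[0,0,0],"travel":[0,0,-0.1],"jaw":1.0},
    {"angular":[0,0,0],"travel":[0,0,-2],"jaw":1.0},
    {"angular":[0,0,0],"travel":[0,0,-6],"jaw":1.0},
    {"angular":[0,0,0],"travel":[0,0,-10],"jaw":1.0},
  ],
  squeeze=25,
)

```text
t: 5.55
tool_pos: [652.8, -78.1, 101.9]
tcp_rot: [0.989, -0.151, -0.002, 0.0]
ft_force: [1.0, 0.1, 1.0]
finger_gap: 9.8
```

```bash
python3 -c "
from h import *
from fit import box_long
import numpy as np
p=box_long[0];c,s=np.cos(p[2]),np.sin(p[2])
q=-34+5
b=[p[0]+c*q,p[1]+s*q]; print(b)
q=64; print(p[0]+c*q,p[1]+s*q)
save('wrist','wrist3')
goto([b[0],b[1],100],18)"
```

```text
[np.float64(417.6128569403479), np.float64(-327.61503085067943)]
506.054145768145 -298.8550164126064
at [656.2 -78.7 112.1] yaw -17.39 t 5.6 | travel [-15.34, 30.89, 1.05] angular [0.1, -0.49, -35.39] gap 10.0 F [ 1.3 -0.5  6.4]
```

View pics/wrist3.png

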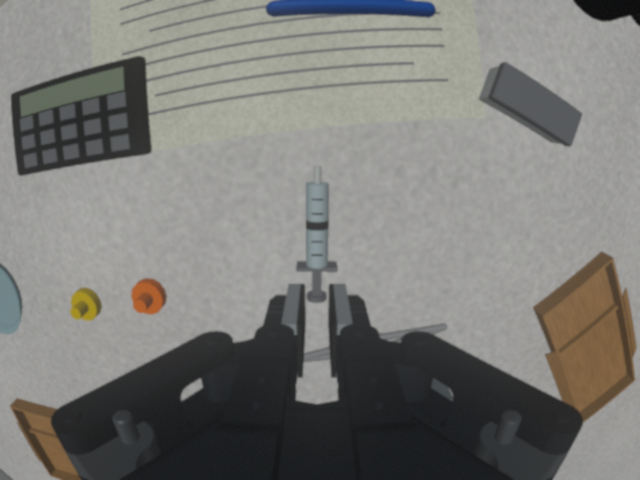

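```bash
python3 -c "
from h import *
w=load('wrist3');w['fish']=True
print(proj(w,[[654,-79,8]]), ray(w,[[317,266],[317,185],[316,297]],8))
goto([654,-79,20],-17.5)"
```

```text
[[316.21163398 228.91939804]] [[626.72075868 -71.0536958    8.        ]
 [684.12640451 -89.02458152   8.        ]
 [602.66253754 -62.72498639   8.        ]]
at [656.2 -78.7 112.1] yaw -17.39 t 5.6 | travel [-0.28, 0.1, 9.21] angular [-0.05, -0.49, 0.11] gap 10.0 F [ 1.3 -0.5  6.4]
```

Syringe hasn't moved; probably the lift began before the fingers had closed. Retry, checking the gap before lifting.

Call:
play_rows(
  rows=[
    {"angular":[0,0,0],"travel":[-0.2,0.1,3],"jaw":4},
    {"angular":[0,0,0],"travel":[-0.2,0.1,6],"jaw":4},
    {"angular":[0,0,0],"travel":[-0.2,0.1,6],"jaw":4},
    {"angular":[0,0,0],"travel":[-0.2,0.1,6],"jaw":4},
    {"angular":[0,0,0],"travel":[-0.2,0.1,8],"jaw":3.5},
    {"angular":[0,0,0],"travel":[-0.2,0.1,10],"jaw":3.5},
    {"angular":[0,0,0],"travel":[-0.2,0.1,10.8],"jaw":3.5},
    {"angular":[0,0,0],"travel":[-0.2,0.1,11],"jaw":3.5},
    {"angular":[0,0,0],"travel":[-0.2,0.1,11],"jaw":3.5},
  ],
)

```text
t: 6.5
tool_pos: [655.5, -79.3, 3.3]
tcp_rot: [0.988, -0.151, 0.005, 0.0]
ft_force: [0.7, -0.2, 0.5]
finger_gap: 35.1
```

```bash
python3 -c "
from h import *
goto([654,-79,1.5],-17.5)"
```

```text
at [655.5 -79.3   3.3] yaw -17.39 t 6.5 | travel [-0.16, 0.01, 0.18] angular [-0.06, -0.56, 0.11] gap 35.1 F [ 0.7 -0.2  0.5]
```

Call:
play_rows(
  rows=[
    {"angular":[0,-0.5,0],"travel":[-0.1,0,0.15],"jaw":3},
    {"angular":[0,-0.5,0],"travel":[-0.1,0,0.15],"jaw":0.8},
    {"angular":[0,-0.5,0],"travel":[-0.1,0,0.15],"jaw":0.8},
    {"angular":[0,-0.5,0],"travel":[-0.1,0,0.15],"jaw":0.8},
    {"angular":[0,-0.5,0],"travel":[-0.1,0,0.15],"jaw":0.8},
    {"angular":[0,-0.5,0],"travel":[-0.1,0,0.15],"jaw":0.8},
  ],
  squeeze=25,
)

```text
t: 7.1
tool_pos: [654.6, -79.0, 1.8]
tcp_rot: [0.989, -0.151, 0.001, -0.0]
ft_force: [-0.7, -0.3, 0.2]
finger_gap: 7.7
```

```bash
python3 -c "
from h import *
save('wrist','wrist4')
goto([654,-79,3],-17.5)"
```

```text
at [654.6 -79.    1.8] yaw -17.39 t 7.15 | travel [-0.05, 0.02, -0.12] angular [-0.06, -0.06, 0.11] gap 8.2 F [ 0.1  0.3 -0.3]
```

View pics/wrist4.png

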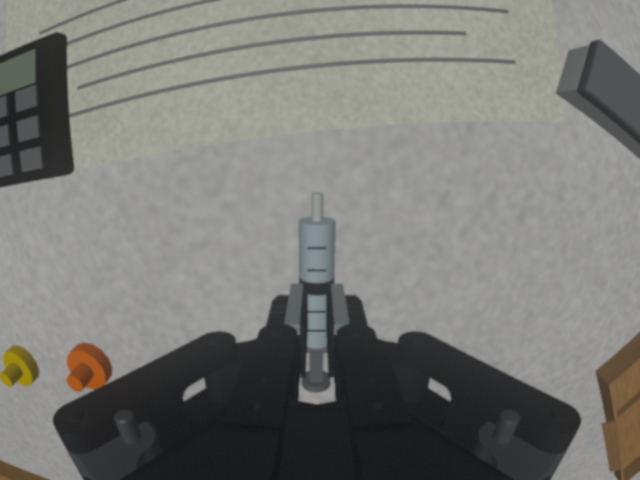

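```bash
python3 -c "
from h import *
a=save('side','side2')['color'][:,:,::-1]; b=save('scene','scene2')['color'][:,:,::-1]
f=lambda im,x,y:cv2.convertScaleAbs(cv2.resize(im[y:y+100,x:x+100],(400,400),interpolation=cv2.INTER_CUBIC),alpha=1.6)
cv2.imwrite('pics/c4.png',np.hstack([f(a,370,210),f(b,180,255)]))
for n in('side2','scene2'):
    c=load(n); print(proj(c,[[654.6,-79,1.8],[654.6,-79,16]]))
"
```

```text
[[414.08346198 266.72194522]
 [415.10665575 263.18964964]]
[[228.62556787 318.60100324]
 [227.4997659  314.54229084]]
```

View pics/c4.png

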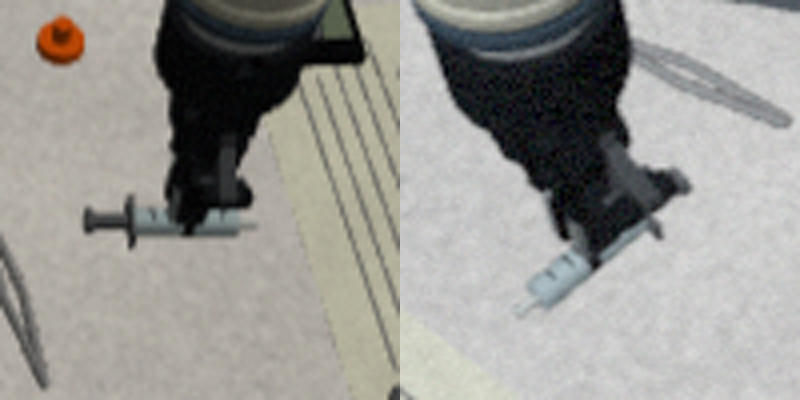

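Call:
play_rows(
  rows=[
    {"angular":[0,0,0],"travel":[0,0,0],"jaw":0},
    {"angular":[0,0,0],"travel":[0,0,0],"jaw":0},
    {"angular":[0,0,0],"travel":[0,0,0],"jaw":0},
    {"angular":[0,0,0],"travel":[0,0,0],"jaw":0},
  ],
  squeeze=25,
)

```text
t: 7.65
tool_pos: [654.6, -79.0, 1.8]
tcp_rot: [0.989, -0.151, 0.001, -0.0]
ft_force: [0.1, 0.5, -0.0]
finger_gap: 0.1
```

```bash
python3 -c "
from h import *
save('wrist','wrist5')
goto([654,-79,3],-17.5)"
```

```text
at [654.6 -79.    1.8] yaw -17.39 t 7.7 | travel [-0.06, 0.01, -0.12] angular [-0.06, -0.06, 0.11] gap -0.4 F [ 0.6  0.6 -0.8]
```

View pics/wrist5.png

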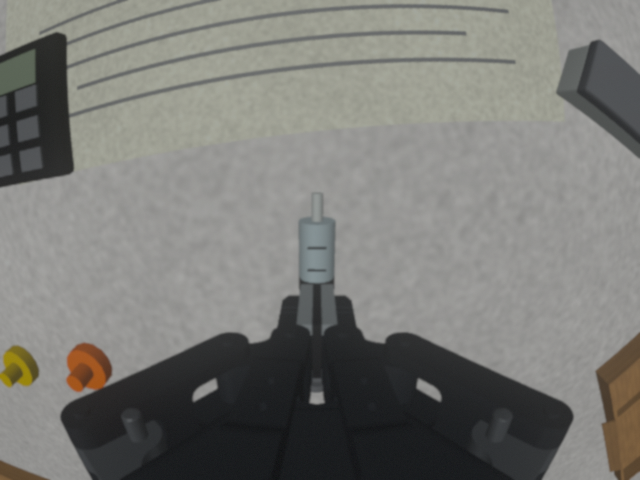

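```bash
python3 -c "
from h import *
w=load('wrist5');w['fish']=True
d=np.array([.954,-.3])
for z in (2,8,16,20,30,40): print(z,proj(w,[[654.6+11*d[0],-79+11*d[1],z]]).round(1))
z=w['z_map']
for v in range(275,340,6): print(v,z[v,300:336:5].round(0))
print(w['world_from_camera'][:3,3])
"
```

```text
2 [[315.5 262. ]]
8 [[315.4 266.5]]
16 [[315.4 273.1]]
20 [[315.4 276.6]]
30 [[315.3 286.1]]
40 [[315.2 296.9]]
275 [164. 163. 160. 160. 159. 160. 163. 176.]
281 [164. 162. 161. 160. 161. 161. 163. 178.]
287 [147. 146. 146. 146. 146. 147. 147. 179.]
293 [141. 140. 142. 142. 142. 141. 140. 178.]
299 [136. 135. 136. 136. 136. 137. 136. 144.]
305 [131. 132. 130. 130. 132. 130. 132. 130.]
311 [126. 128. 126. 126. 127.   0. 127. 127.]
317 [123. 122. 122. 123. 122. 123. 124. 122.]
323 [118. 117. 119. 118. 119. 118. 118. 118.]
329 [112. 114. 118. 118. 118. 118. 113. 108.]
335 [111. 110. 118. 118. 119. 109. 110. 109.]
[ 721.68298108 -100.45954809  165.24643209]
```

```bash
python3 -c "
from h import *
w=load('wrist5');z=w['z_map']
for v in range(263,330,6):
    u=316 if v!=311 else 310
    x=(u-w['cx'])/w['fx'];y=(v-w['cy'])/w['fy'];th=np.hypot(x,y);k=np.tan(th)/th
    for uu in(310,):
        Z=z[v,uu]; P=w['world_from_camera']@[x*k*Z,y*k*Z,Z,1]; print(v,Z.round(1),P[:3].round(1))
"
```

```text
263 159.2 [669.2 -83.9  15.4]
269 159.1 [666.9 -83.1  16.3]
275 159.5 [664.4 -82.4  16.6]
281 160.9 [661.5 -81.4  16. ]
287 145.7 [665.  -82.6  30.8]
293 141.5 [664.5 -82.4  35.3]
299 136.3 [664.5 -82.4  40.7]
305 130.3 [665.  -82.6  46.7]
311 126.0 [665.6 -80.6  51.3]
317 122.1 [664.9 -82.5  55.4]
323 118.6 [664.6 -82.5  59.1]
329 118.3 [662.9 -81.9  59.9]
```

```bash
python3 -c "
from h import *
w=load('wrist5');z=w['z_map']
for u in (306,310,324,328):
  for v in range(280,290):
    x=(u-w['cx'])/w['fx'];y=(v-w['cy'])/w['fy'];th=np.hypot(x,y);k=np.tan(th)/th
    Z=z[v,u]; P=w['world_from_camera']@[x*k*Z,y*k*Z,Z,1]; print(u,v,Z.round(1),P[:3].round(1))
"
```

```text
306 280 163.6 [662.2 -77.   13.4]
306 281 161.4 [662.6 -77.2  15.6]
306 282 161.6 [662.1 -77.1  15.5]
306 283 161.8 [661.6 -76.9  15.4]
306 284 149.6 [665.8 -78.6  26.8]
306 285 148.9 [665.7 -78.5  27.6]
306 286 147.0 [666.  -78.7  29.5]
306 287 145.0 [666.4 -78.9  31.5]
306 288 145.0 [666.1 -78.8  31.6]
306 289 144.6 [665.8 -78.7  32. ]
310 280 160.6 [662.8 -79.1  16.2]
310 281 160.9 [662.2 -78.9  16. ]
310 282 160.3 [662.1 -78.9  16.7]
310 283 160.8 [661.5 -78.7  16.4]
310 284 150.0 [665.2 -80.1  26.5]
310 285 148.7 [665.3 -80.1  27.8]
310 286 147.0 [665.5 -80.2  29.5]
310 287 145.7 [665.7 -80.3  30.8]
310 288 146.0 [665.2 -80.1  30.6]
310 289 144.7 [665.3 -80.2  31.9]
324 280 160.3 [661.1 -84.9  16.4]
324 281 161.2 [660.3 -84.7  15.7]
324 282 161.6 [659.8 -84.6  15.5]
324 283 160.3 [659.8 -84.6  16.8]
324 284 150.2 [663.4 -85.4  26.2]
324 285 149.4 [663.3 -85.4  27.1]
324 286 147.2 [663.8 -85.5  29.3]
324 287 146.4 [663.8 -85.5  30.1]
324 288 145.6 [663.7 -85.5  30.9]
324 289 143.9 [664.  -85.5  32.7]
328 280 162.4 [659.7 -86.4  14.5]
328 281 163.2 [659.  -86.2  13.9]
328 282 162.3 [659.  -86.2  14.8]
328 283 164.1 [657.9 -85.9  13.3]
328 284 148.8 [663.4 -87.1  27.5]
328 285 148.3 [663.3 -87.1  28.2]
328 286 146.0 [663.8 -87.2  30.4]
328 287 145.9 [663.5 -87.   30.6]
328 288 145.9 [663.1 -86.9  30.7]
328 289 143.0 [663.9 -87.1  33.5]
```

Call:
play_rows(
  rows=[
    {"angular":[0,0,0],"travel":[0,0,-0.5],"jaw":3.5},
    {"angular":[0,0,0],"travel":[0,0,-0.5],"jaw":3.5},
    {"angular":[0,0,0],"travel":[0,0,-0.5],"jaw":3.5},
    {"angular":[0,0,0],"travel":[0,0,-0.5],"jaw":3.5},
    {"angular":[0,0,0],"travel":[0,0,0],"jaw":3.5},
    {"angular":[0,0,0],"travel":[0,0,0.5],"jaw":3.5},
    {"angular":[0,0,0],"travel":[0,0,0.5],"jaw":3.5},
  ],
)

```text
t: 8.4
tool_pos: [653.7, -78.9, -4.9]
tcp_rot: [0.989, -0.151, -0.001, -0.0]
ft_force: [-0.3, -0.8, -0.8]
finger_gap: 34.8
```

Call:
play_rows(
  rows=[
    {"angular":[0,0,0],"travel":[0,0,0.4],"jaw":3.5},
    {"angular":[0,0,0],"travel":[0,0,0.7],"jaw":3.5},
    {"angular":[0,0,0],"travel":[0,0,1],"jaw":3.5},
    {"angular":[0,0,0],"travel":[0,0,1.2],"jaw":3.5},
    {"angular":[0,0,0],"travel":[0,0,1.2],"jaw":3.5},
  ],
)

```text
t: 8.9
tool_pos: [653.4, -78.8, -17.4]
tcp_rot: [0.989, -0.151, -0.001, -0.0]
ft_force: [0.5, -0.0, 0.3]
finger_gap: 35.0
```

```bash
python3 -c "
from h import *
save('wrist','wrist6'); a=save('side','side3')['color'][:,:,::-1]; b=save('scene','scene3')['color'][:,:,::-1]
f=lambda im,x,y:cv2.convertScaleAbs(cv2.resize(im[y:y+100,x:x+100],(400,400),interpolation=cv2.INTER_CUBIC),alpha=1.6)
cv2.imwrite('pics/c5.png',np.hstack([f(a,370,210),f(b,180,255)]))
goto([654,-79,3],-17.5)"
```

```text
at [653.8 -78.9 -16.7] yaw -17.39 t 9.05 | travel [0.02, 0.01, -1.97] angular [-0.05, 0.06, 0.11] gap 35.1 F [-0.2  0.1  1.1]
```

View pics/c5.png

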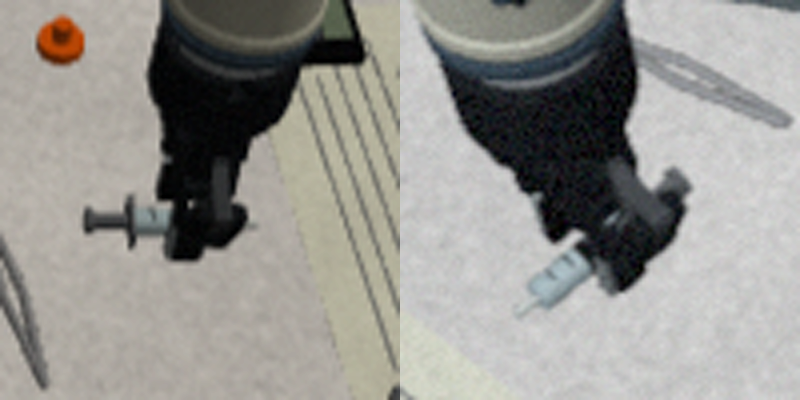

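View pics/wrist6.png

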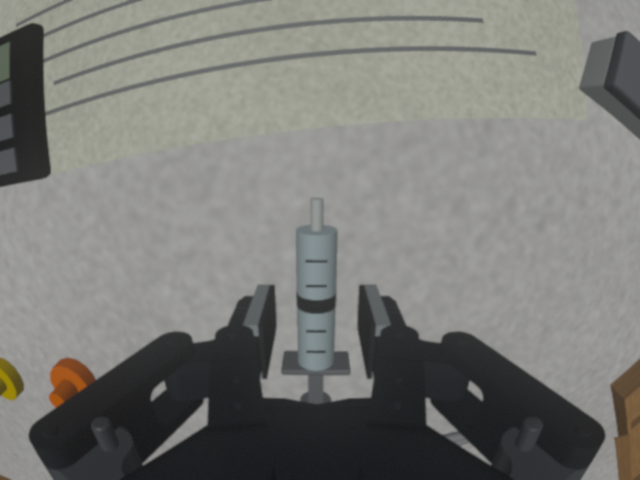

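Call:
play_rows(
  rows=[
    {"angular":[0,0,0],"travel":[0,0,0.35],"jaw":3.0},
    {"angular":[0,0,0],"travel":[0,0,0.35],"jaw":0.8},
    {"angular":[0,0,0],"travel":[0,0,0.35],"jaw":0.8},
    {"angular":[0,0,0],"travel":[0,0,0.35],"jaw":0.8},
    {"angular":[0,0,0],"travel":[0,0,0.35],"jaw":0.8},
    {"angular":[0,0,0],"travel":[0,0,0.35],"jaw":0.8},
  ],
  squeeze=25,
)

```text
t: 9.65
tool_pos: [654.1, -79.0, -19.9]
tcp_rot: [0.989, -0.151, -0.0, -0.0]
ft_force: [-1.2, -0.4, 3.3]
finger_gap: 15.0
```

Call:
play_rows(
  rows=[
    {"angular":[0,0,0],"travel":[0,0,-1],"jaw":0.8},
    {"angular":[0,0,0],"travel":[0,0,-3],"jaw":0.8},
    {"angular":[0,0,0],"travel":[0,0,-6],"jaw":0.8},
    {"angular":[0,0,0],"travel":[0,0,-9],"jaw":0.8},
  ],
)

```text
t: 10.05
tool_pos: [653.4, -78.8, 70.6]
tcp_rot: [0.989, -0.151, -0.001, -0.001]
ft_force: [1.1, -0.1, -0.2]
finger_gap: 15.0
```

```bash
python3 -c "
from h import *
save('wrist','wrist7')
goto([417.6,-327.6,60],18)"
```

```text
at [656.2 -79.3  78.1] yaw -17.38 t 10.1 | travel [-15.37, 30.83, 1.63] angular [0.02, -0.44, -35.38] gap 15.1 F [ 1.6 -0.3  4.3]
```

View pics/wrist7.png

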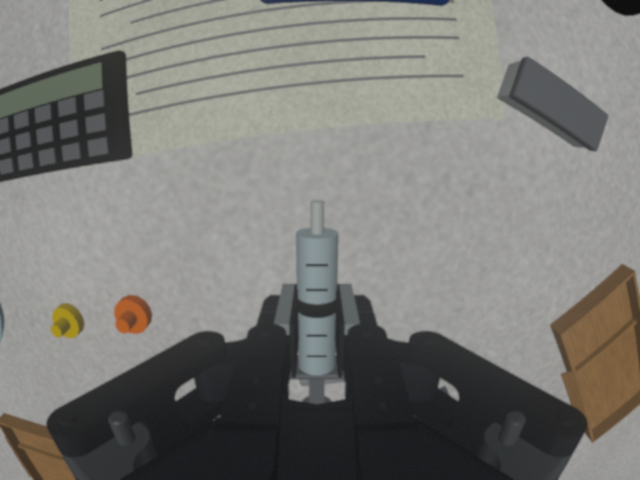

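Call:
play_rows(
  rows=[
    {"angular":[0,0,-8],"travel":[-3,6,0],"jaw":0.8},
    {"angular":[0,0,-35.4],"travel":[-15.4,30.8,1],"jaw":0.8},
    {"angular":[0,0,-35.4],"travel":[-15.4,30.8,1],"jaw":0.8},
    {"angular":[0,0,-35.4],"travel":[-15.4,30.8,1],"jaw":0.8},
    {"angular":[0,0,-35.4],"travel":[-15.4,30.8,1],"jaw":0.8},
    {"angular":[0,0,-35.4],"travel":[-15.4,30.8,1],"jaw":0.8},
    {"angular":[0,0,-35.4],"travel":[-15.4,30.8,1],"jaw":0.8},
    {"angular":[0,0,-35.4],"travel":[-15.4,30.8,1],"jaw":0.8},
    {"angular":[0,0,-35.4],"travel":[-15.4,30.8,1],"jaw":0.8},
    {"angular":[0,0,-35.4],"travel":[-15.4,30.8,1],"jaw":0.8},
  ],
)

```text
t: 11.1
tool_pos: [418.0, -326.5, 66.4]
tcp_rot: [0.988, 0.157, 0.004, 0.001]
ft_force: [0.3, -0.5, -0.1]
finger_gap: 14.5
```

```bash
python3 -c "
from h import *
save('wrist','wrist8')
goto([417.6,-327.6,0],18)"
```

```text
at [ 418.2 -326.2   66.4] yaw 18.11 t 11.15 | travel [-0.15, 0.09, 6.64] angular [0.14, -0.44, 0.11] gap 15.1 F [ 0.4  0.8 -0.8]
```

View pics/wrist8.png

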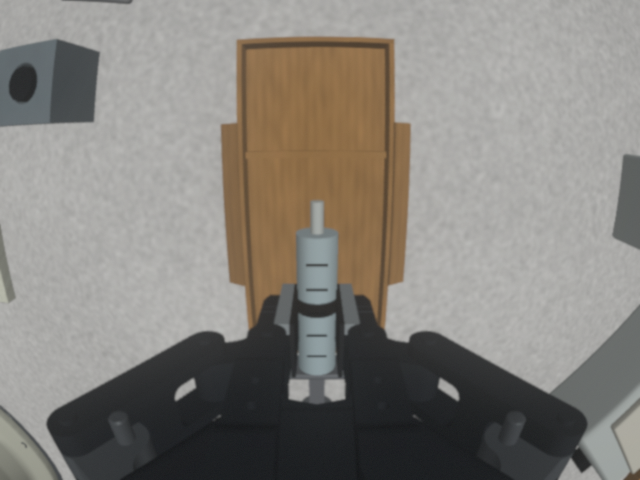

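Call:
play_rows(
  rows=[
    {"angular":[0,-0.4,0],"travel":[-0.15,0.1,3],"jaw":0.8},
    {"angular":[0,-0.4,0],"travel":[-0.15,0.1,5.5],"jaw":0.8},
    {"angular":[0,-0.4,0],"travel":[-0.15,0.1,7],"jaw":0.8},
    {"angular":[0,-0.4,0],"travel":[-0.15,0.1,7.8],"jaw":0.8},
    {"angular":[0,-0.4,0],"travel":[-0.15,0.1,8.2],"jaw":0.8},
    {"angular":[0,-0.4,0],"travel":[-0.15,0.1,8.3],"jaw":0.8},
    {"angular":[0,-0.4,0],"travel":[-0.15,0.1,8.3],"jaw":0.8},
  ],
)

```text
t: 11.85
tool_pos: [418.3, -328.1, -15.6]
tcp_rot: [0.988, 0.157, 0.001, 0.002]
ft_force: [-0.7, 0.8, -0.2]
finger_gap: 15.0
```

Call:
play_rows(
  rows=[
    {"angular":[0,0,0],"travel":[0,0,0.1],"jaw":0.8},
    {"angular":[0,0,0],"travel":[0,0,0.1],"jaw":3.2},
    {"angular":[0,0,0],"travel":[0,0,0.1],"jaw":3.2},
    {"angular":[0,0,0],"travel":[0,0,0],"jaw":3.2},
    {"angular":[0,0,0],"travel":[0,0,-2],"jaw":3.2},
    {"angular":[0,0,0],"travel":[0,0,-5],"jaw":3.2},
    {"angular":[0,0,0],"travel":[0,0,-9],"jaw":3.2},
    {"angular":[0,0,0],"travel":[0,0,-10],"jaw":3.2},
  ],
)

```text
t: 12.65
tool_pos: [419.9, -329.3, 90.0]
tcp_rot: [0.988, 0.157, 0.004, 0.005]
ft_force: [0.5, -0.8, 1.3]
finger_gap: 31.4
```

```bash
python3 -c "
from h import *
save('wrist','wrist9')
goto([638,71,60],18)"
```

```text
at [ 419.9 -329.4   89.9] yaw 18.11 t 12.7 | travel [33.16, -31.31, 2.83] angular [0.62, -0.32, 0.11] gap 32.0 F [0.2 0.  1. ]
```

View pics/wrist9.png

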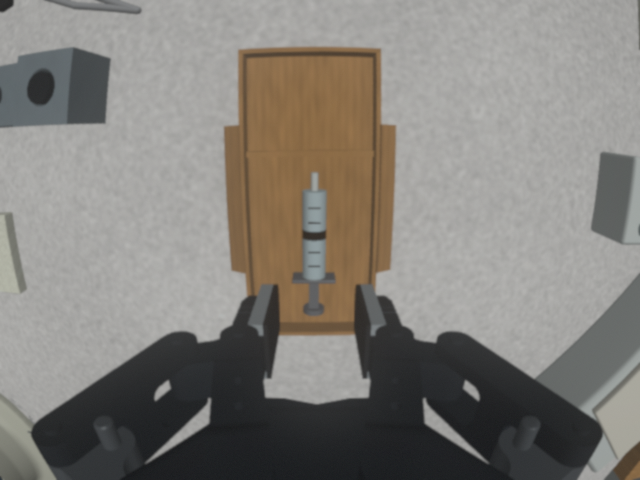

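```bash
python3 -c "
from h import *
w=load('wrist1');w['fish']=True
print(ray(w,np.array([[506,165],[693,187]])/4+[240,230],10))
goto([638,71,60],60)"
```

```text
[[639.63728669  71.16016001  10.        ]
 [649.16033671 140.210482    10.        ]]
at [ 419.9 -329.4   89.9] yaw 18.11 t 12.7 | travel [33.16, -31.31, 2.83] angular [0.71, -0.08, -41.89] gap 32.0 F [0.2 0.  1. ]
```

Call:
play_rows(
  rows=[
    {"angular":[0.5,-0.3,0],"travel":[3,-3,0],"jaw":3.2},
    {"angular":[0.5,-0.3,0],"travel":[33.2,-31.3,2.8],"jaw":3.2},
    {"angular":[0.5,-0.3,0],"travel":[33.2,-31.3,2.8],"jaw":3.2},
    {"angular":[0.5,-0.3,0],"travel":[33.2,-31.3,2.8],"jaw":3.2},
    {"angular":[0.5,-0.3,0],"travel":[33.2,-31.3,2.8],"jaw":3.2},
    {"angular":[0.5,-0.3,0],"travel":[33.2,-31.3,2.8],"jaw":3.2},
    {"angular":[0.5,-0.3,0],"travel":[33.2,-31.3,2.8],"jaw":3.2},
    {"angular":[0.5,-0.3,0],"travel":[33.2,-31.3,2.8],"jaw":3.2},
    {"angular":[0.5,-0.3,0],"travel":[33.2,-31.3,2.8],"jaw":3.2},
    {"angular":[0.5,-0.3,0],"travel":[33.2,-31.3,2.8],"jaw":3.2},
  ],
)

```text
t: 13.7
tool_pos: [638.5, 75.7, 57.6]
tcp_rot: [0.987, 0.159, -0.001, 0.0]
ft_force: [-0.1, -0.3, -0.6]
finger_gap: 32.1
```

```bash
python3 -c "
from h import *
goto([638,71,30],18)"
```

```text
at [638.5  75.7  57.6] yaw 18.36 t 13.7 | travel [-0.19, 0.43, 2.76] angular [-0.01, 0.11, 0.36] gap 32.1 F [-0.1 -0.3 -0.6]
```

Call:
play_rows(
  rows=[
    {"angular":[0,0,0],"travel":[-0.2,0.5,2],"jaw":3.2},
    {"angular":[0,0,0],"travel":[-0.2,0.5,2.8],"jaw":3.2},
    {"angular":[0,0,0],"travel":[-0.2,0.5,2.8],"jaw":3.2},
  ],
)

```text
t: 14.0
tool_pos: [636.2, 69.5, 26.6]
tcp_rot: [0.987, 0.159, -0.004, -0.0]
ft_force: [-0.0, -0.7, 0.5]
finger_gap: 31.9
```

```bash
python3 -c "
from h import *
c=save('wrist','wrist10');c['fish']=True
print(proj(c,[[638,71,10],[638,71,24]]))
goto([638,71,-12],18)"
```

```text
[[314.37759768 266.16883147]
 [314.24046783 276.64443535]]
at [637.   69.4  28.3] yaw 18.29 t 14.05 | travel [0.16, -0.12, 4.03] angular [-0.04, 0.27, 0.29] gap 32.1 F [ 0.3 -0.1 -0.3]
```

View pics/wrist10.png

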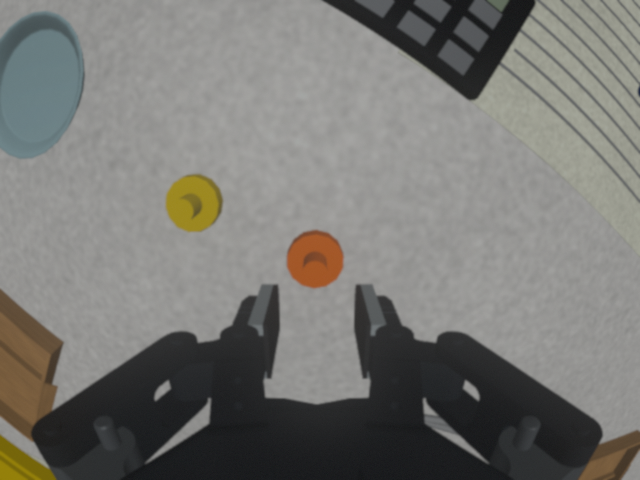

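Call:
play_rows(
  rows=[
    {"angular":[0,0.2,0],"travel":[0.4,-0.1,1.5],"jaw":3.2},
    {"angular":[0,0.2,0],"travel":[0.4,-0.1,3],"jaw":3.2},
    {"angular":[0,0.2,0],"travel":[0.4,-0.1,3.8],"jaw":3.0},
    {"angular":[0,0.2,0],"travel":[0.4,-0.1,4],"jaw":3.0},
    {"angular":[0,0.2,0],"travel":[0.4,-0.1,4],"jaw":3.0},
  ],
)

```text
t: 14.55
tool_pos: [639.9, 71.5, -12.5]
tcp_rot: [0.987, 0.159, -0.001, -0.0]
ft_force: [-0.2, 0.0, 0.1]
finger_gap: 29.8
```

```bash
python3 -c "
from h import *
c=save('wrist','wrist11')
goto([640.5,71.5,-12],18)"
```

```text
at [640.4  71.5 -11.7] yaw 18.29 t 14.6 | travel [0.01, 0.01, 0.03] angular [-0.04, 0.07, 0.29] gap 29.8 F [-0.5 -0.2 -0.3]
```

View pics/wrist11.png

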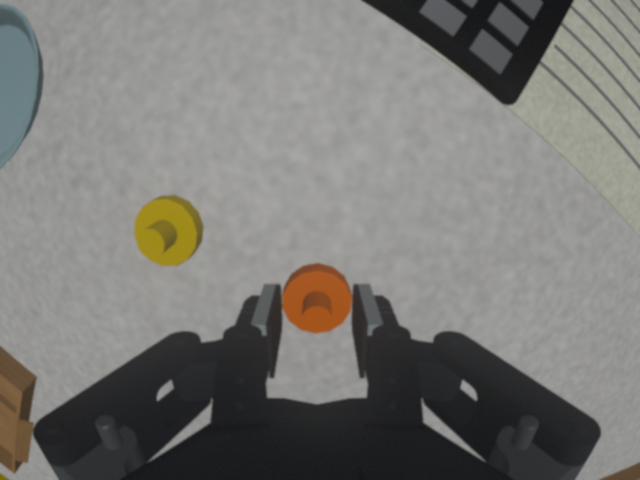

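Call:
play_rows(
  rows=[
    {"angular":[0,0,0],"travel":[0,0,0],"jaw":2.0},
    {"angular":[0,0,0],"travel":[0,0,0],"jaw":0.6},
    {"angular":[0,0,0],"travel":[0,0,0],"jaw":0.6},
    {"angular":[0,0,0],"travel":[0,0,0],"jaw":0.6},
    {"angular":[0,0,0],"travel":[0,0,0],"jaw":0.6},
    {"angular":[0,0,0],"travel":[0,0,0],"jaw":0.6},
  ],
  squeeze=25,
)

```text
t: 15.2
tool_pos: [641.5, 71.9, -9.9]
tcp_rot: [0.987, 0.159, 0.001, -0.0]
ft_force: [-0.0, 1.8, 6.2]
finger_gap: 10.7
```

Call:
play_rows(
  rows=[
    {"angular":[0,0,0],"travel":[0,0,-1],"jaw":0.6},
    {"angular":[0,0,0],"travel":[0,0,-4],"jaw":0.6},
    {"angular":[0,0,0],"travel":[0,0,-7],"jaw":0.6},
    {"angular":[0,0,0],"travel":[0,0,-8],"jaw":0.6},
  ],
)

```text
t: 15.6
tool_pos: [643.1, 71.9, 74.8]
tcp_rot: [0.987, 0.159, 0.004, 0.0]
ft_force: [1.5, -0.7, 0.9]
finger_gap: 10.3
```

```bash
python3 -c "
from h import *
c=save('wrist','wrist12')
goto([506,-298.8,65],18)"
```

```text
at [643.3  71.9  75.1] yaw 18.3 t 15.65 | travel [-24.68, 30.88, 0.86] angular [0.09, -0.47, 0.3] gap 10.7 F [-0.1  0.1  1.1]
```

View pics/wrist12.png

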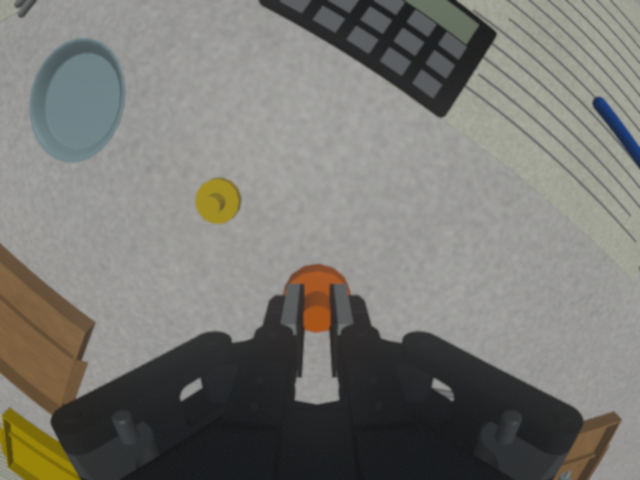

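Call:
play_rows(
  rows=[
    {"angular":[0,-0.4,0.3],"travel":[-2,3,0],"jaw":0.6},
    {"angular":[0,-0.4,0.3],"travel":[-24.7,30.9,0.8],"jaw":0.6},
    {"angular":[0,-0.4,0.3],"travel":[-24.7,30.9,0.8],"jaw":0.6},
    {"angular":[0,-0.4,0.3],"travel":[-24.7,30.9,0.8],"jaw":0.6},
    {"angular":[0,-0.4,0.3],"travel":[-24.7,30.9,0.8],"jaw":0.6},
    {"angular":[0,-0.4,0.3],"travel":[-24.7,30.9,0.8],"jaw":0.6},
    {"angular":[0,-0.4,0.3],"travel":[-24.7,30.9,0.8],"jaw":0.6},
    {"angular":[0,-0.4,0.3],"travel":[-24.7,30.9,0.8],"jaw":0.6},
    {"angular":[0,-0.4,0.3],"travel":[-24.7,30.9,0.8],"jaw":0.6},
    {"angular":[0,-0.4,0.3],"travel":[-24.7,30.9,0.8],"jaw":0.6},
  ],
)

```text
t: 16.65
tool_pos: [504.4, -300.2, 63.8]
tcp_rot: [0.988, 0.155, -0.0, -0.0]
ft_force: [1.1, -0.1, -0.2]
finger_gap: 10.5
```

```bash
python3 -c "
from h import *
c=save('wrist','wrist13')
goto([506,-298.8,-6.5],18)"
```

```text
at [ 505.3 -298.8   64.2] yaw 17.91 t 16.7 | travel [0.06, 0.03, 7.07] angular [-0.03, -0.03, -0.09] gap 10.3 F [ 0.8 -0.2 -0.3]
```

View pics/wrist13.png

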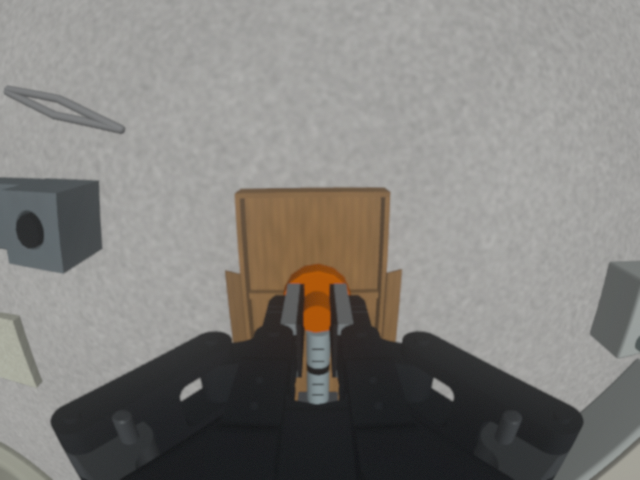

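Call:
play_rows(
  rows=[
    {"angular":[0,0,0],"travel":[0,0,3],"jaw":0.6},
    {"angular":[0,0,0],"travel":[0,0,5],"jaw":0.6},
    {"angular":[0,0,0],"travel":[0,0,6.3],"jaw":0.6},
    {"angular":[0,0,0],"travel":[0,0,6.8],"jaw":0.6},
    {"angular":[0,0,0],"travel":[0,0,7],"jaw":0.6},
    {"angular":[0,0,0],"travel":[0,0,7],"jaw":0.6},
    {"angular":[0,0,0],"travel":[0,0,7],"jaw":0.6},
  ],
)

```text
t: 17.4
tool_pos: [506.1, -299.0, -4.5]
tcp_rot: [0.988, 0.156, 0.001, 0.0]
ft_force: [0.3, -0.6, 0.1]
finger_gap: 10.7
```

Call:
play_rows(
  rows=[
    {"angular":[0,0,0],"travel":[0,0,0.2],"jaw":0.6},
    {"angular":[0,0,0],"travel":[0,0,0.25],"jaw":0.6},
    {"angular":[0,0,0],"travel":[0,0,0.25],"jaw":0.6},
  ],
)

```text
t: 17.7
tool_pos: [506.2, -299.1, -6.7]
tcp_rot: [0.988, 0.156, 0.001, 0.001]
ft_force: [0.7, -0.1, 0.2]
finger_gap: 10.4
```

Call:
play_rows(
  rows=[
    {"angular":[0,0,0],"travel":[0,0,0.05],"jaw":1.6},
    {"angular":[0,0,0],"travel":[0,0,0],"jaw":3},
    {"angular":[0,0,0],"travel":[0,0,0],"jaw":3},
    {"angular":[0,0,0],"travel":[0,0,0],"jaw":3},
    {"angular":[0,0,0],"travel":[0,0,-2],"jaw":3},
    {"angular":[0,0,0],"travel":[0,0,-5],"jaw":3},
    {"angular":[0,0,0],"travel":[0,0,-9],"jaw":3},
    {"angular":[0,0,0],"travel":[0,0,-13],"jaw":5},
    {"angular":[0,0,0],"travel":[0,0,-15],"jaw":8.5},
  ],
)

```text
t: 18.6
tool_pos: [506.9, -299.7, 148.0]
tcp_rot: [0.988, 0.156, 0.003, 0.002]
ft_force: [0.9, 0.7, 0.5]
finger_gap: 58.5
```

```bash
python3 -c "
from h import *
c=save('wrist','wrist14')
goto([439.5,87,130],180);print(status.observe()['joint_pos'].round(2))"
```

```text
at [ 507.6 -300.3  150.7] yaw 17.92 t 18.65 | travel [5.41, -38.96, 1.77] angular [0.76, 0.61, -162.08] gap 65.5 F [-0.5 -0.2  1.8]
[-0.59  0.05  1.38  0.    1.7   0.67]
```

View pics/wrist14.png

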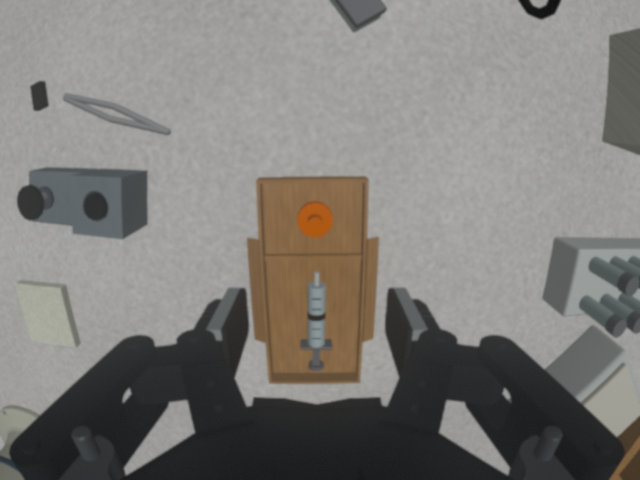

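Call:
play_rows(
  rows=[
    {"angular":[0,0,-10],"travel":[1,-4,0],"jaw":8.5},
    {"angular":[0,0,-145.7],"travel":[5.4,-39,1.8],"jaw":8.5},
    {"angular":[0,0,-145.7],"travel":[5.4,-39,1.8],"jaw":8.5},
    {"angular":[0,0,-145.7],"travel":[5.4,-39,1.8],"jaw":8.5},
    {"angular":[0,0,-145.7],"travel":[5.4,-39,1.8],"jaw":8.5},
    {"angular":[0,0,-145.7],"travel":[5.4,-39,1.8],"jaw":8.5},
    {"angular":[0,0,-145.7],"travel":[5.4,-39,1.8],"jaw":8.5},
    {"angular":[0,0,-145.7],"travel":[5.4,-39,1.8],"jaw":8.5},
    {"angular":[0,0,-145.7],"travel":[5.4,-39,1.8],"jaw":8.5},
    {"angular":[0,0,-145.7],"travel":[5.4,-39,1.8],"jaw":8.5},
  ],
)

```text
t: 19.65
tool_pos: [438.4, 89.4, 128.9]
tcp_rot: [0.613, 0.79, 0.0, 0.005]
ft_force: [-0.1, 0.3, 0.2]
finger_gap: 85.3
```

```bash
python3 -c "
from h import *
goto([439.5,87,60],163.6)"
```

```text
at [438.4  89.4 128.9] yaw 104.44 t 19.65 | travel [-0.2, -0.0, 6.89] angular [0.13, 0.63, -59.16] gap 85.3 F [-0.1  0.3  0.2]
```

Call:
play_rows(
  rows=[
    {"angular":[0,0,-59.2],"travel":[0,0,4],"jaw":8.5},
    {"angular":[0,0.5,-59.2],"travel":[0,0,7],"jaw":8.5},
    {"angular":[0,0.5,-59.2],"travel":[0,0,9],"jaw":8.5},
    {"angular":[0,0.5,-59.2],"travel":[0,0,9],"jaw":8.5},
    {"angular":[0,0.5,-59.2],"travel":[0,0,9],"jaw":8.5},
    {"angular":[0,0.5,-59.2],"travel":[0,0,9],"jaw":8.5},
    {"angular":[0,0.5,-59.2],"travel":[0,0,9],"jaw":8.5},
    {"angular":[0,0.5,-59.2],"travel":[0,0,9],"jaw":8.5},
  ],
)

```text
t: 20.45
tool_pos: [438.8, 88.8, 38.2]
tcp_rot: [0.142, 0.99, 0.0, 0.001]
ft_force: [0.8, 0.8, -0.3]
finger_gap: 85.4
```

```bash
python3 -c "
from h import *
c=save('wrist','wrist15');c['fish']=True
P=[[439.5+26.5*np.cos(a),87+26.5*np.sin(a),0] for a in np.linspace(0,6.28,9)]
print(proj(c,[[439.5,87,16],[439.5,87,0]]),status.observe()['joint_pos'].round(2))
goto([439.5,87,-20],163.6)"
```

```text
[[314.6207576  269.62933533]
 [314.7808229  259.46909289]] [ 0.12 -0.3   1.9  -0.    1.54 -1.16]
at [438.9  88.8  38.3] yaw 163.46 t 20.5 | travel [-0.1, -0.16, 5.83] angular [0.03, 0.13, -0.14] gap 85.1 F [-0.9 -0.3  0.4]
```

View pics/wrist15.png

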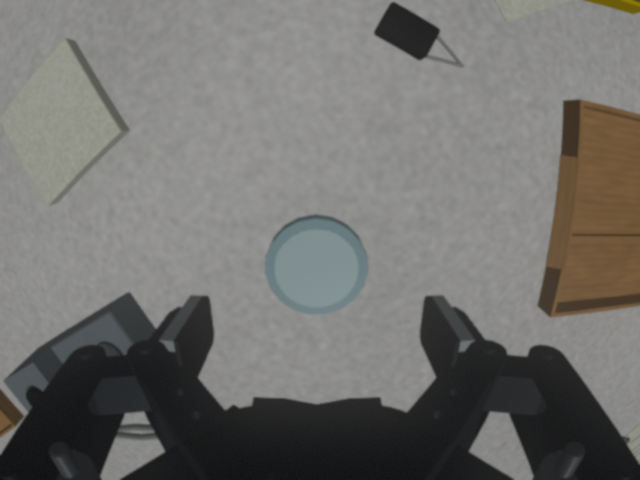

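Call:
play_rows(
  rows=[
    {"angular":[0,0,0],"travel":[0.1,-0.05,2],"jaw":8},
    {"angular":[0,0,0],"travel":[0.1,-0.05,4],"jaw":8},
    {"angular":[0,0,0],"travel":[0.1,-0.05,5.3],"jaw":7.5},
    {"angular":[0,0,0],"travel":[0.1,-0.05,5.8],"jaw":7},
    {"angular":[0,0,0],"travel":[0.1,-0.05,5.9],"jaw":7},
    {"angular":[0,0,0],"travel":[0.1,-0.05,5.9],"jaw":7},
  ],
)

```text
t: 21.1
tool_pos: [438.4, 88.6, -20.1]
tcp_rot: [0.144, 0.99, 0.0, 0.002]
ft_force: [0.5, -0.3, 1.0]
finger_gap: 70.3
```

```bash
python3 -c "
from h import *
c=save('wrist','wrist16');
goto([438,87,-21],163.6)"
```

```text
at [438.6  88.7 -19.8] yaw 163.44 t 21.15 | travel [0.01, -0.18, 0.12] angular [0.06, 0.2, -0.16] gap 70.3 F [ 0.4 -0.   0.7]
```

View pics/wrist16.png

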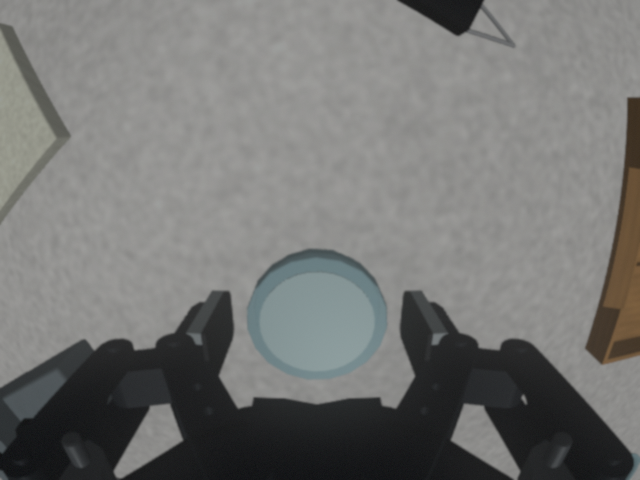

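Call:
play_rows(
  rows=[
    {"angular":[0,0,0],"travel":[0,0,0.15],"jaw":5},
    {"angular":[0,0,0],"travel":[0,0,0.15],"jaw":5},
    {"angular":[0,0,0],"travel":[0,0,0.15],"jaw":5},
    {"angular":[0,0,0],"travel":[0,0,0.15],"jaw":5},
    {"angular":[0,0,0],"travel":[0,0,0.15],"jaw":5},
  ],
  squeeze=25,
)

```text
t: 21.65
tool_pos: [439.5, 88.7, -20.0]
tcp_rot: [0.144, 0.99, 0.001, 0.003]
ft_force: [-0.5, -0.4, 5.8]
finger_gap: 54.4
```

Call:
play_rows(
  rows=[
    {"angular":[0,0,0],"travel":[0,0,-0.5],"jaw":5},
    {"angular":[0,0,0],"travel":[0,0,-2],"jaw":5},
    {"angular":[0,0,0],"travel":[0,0,-4],"jaw":5},
    {"angular":[0,0,0],"travel":[0,0,-6],"jaw":5},
    {"angular":[0,0,0],"travel":[0,0,-8],"jaw":5},
    {"angular":[0,0,0],"travel":[0,0,-8],"jaw":5},
  ],
)

```text
t: 22.25
tool_pos: [440.7, 89.0, 63.0]
tcp_rot: [0.144, 0.99, 0.001, 0.005]
ft_force: [-0.4, -0.7, -0.1]
finger_gap: 54.7
```

```bash
python3 -c "
from h import *
from fit import box_sq
p=box_sq[0];c,s=np.cos(p[2]),np.sin(p[2])
for q in (-25,43): print(p[0]+c*q,p[1]+s*q)
q=-25
save('wrist','wrist17');
goto([p[0]+c*q,p[1]+s*q,60],163.6)"
```

```text
446.6593865835101 317.77288465157295
511.90489605653755 298.61502742261627
at [439.8  88.8  61.1] yaw 163.42 t 22.3 | travel [5.88, 22.14, 0.13] angular [0.18, 0.46, -0.18] gap 54.6 F [0.6 0.1 0.3]
```

View pics/wrist17.png

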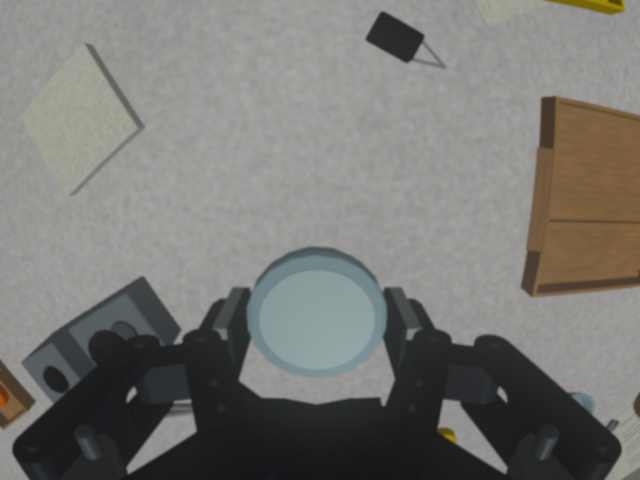

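Call:
play_rows(
  rows=[
    {"angular":[0,0.4,-0.2],"travel":[0.5,2,0],"jaw":5},
    {"angular":[0,0.4,-0.2],"travel":[1.5,6,0],"jaw":5},
    {"angular":[0,0.4,-0.2],"travel":[2.5,10,0],"jaw":5},
    {"angular":[0,0.4,-0.2],"travel":[3.5,14,0],"jaw":5},
    {"angular":[0,0.4,-0.2],"travel":[4.7,18,0],"jaw":5},
    {"angular":[0,0.4,-0.2],"travel":[5.5,21,0],"jaw":5},
    {"angular":[0,0.4,-0.2],"travel":[5.8,22,0],"jaw":5},
    {"angular":[0,0.4,-0.2],"travel":[5.8,22.1,0],"jaw":5},
  ],
)

```text
t: 23.1
tool_pos: [446.3, 317.6, 59.4]
tcp_rot: [0.141, 0.99, 0.0, -0.0]
ft_force: [0.3, -1.8, -0.8]
finger_gap: 55.0
```

```bash
python3 -c "
from h import *
save('wrist','wrist18');
goto([446.6,317.8,-16.5],163.6)"
```

```text
at [446.7 316.7  59.8] yaw 163.67 t 23.15 | travel [0.04, 0.09, 7.63] angular [0.05, -0.02, 0.07] gap 55.0 F [-0.6 -0.1 -0.5]
```

View pics/wrist18.png

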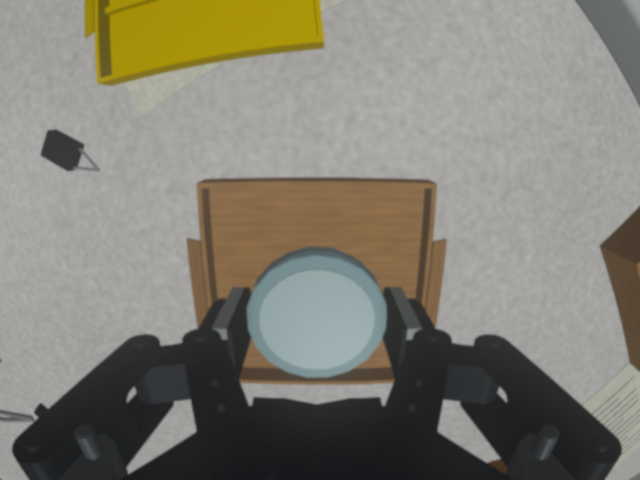

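Call:
play_rows(
  rows=[
    {"angular":[0,0,0],"travel":[0,0,2],"jaw":5},
    {"angular":[0,0,0],"travel":[0,0,4.5],"jaw":5},
    {"angular":[0,0,0],"travel":[0,0,6],"jaw":5},
    {"angular":[0,0,0],"travel":[0,0,7],"jaw":5},
    {"angular":[0,0,0],"travel":[0,0,7.4],"jaw":5},
    {"angular":[0,0,0],"travel":[0,0,7.5],"jaw":5},
    {"angular":[0,0,0],"travel":[0,0,7.5],"jaw":5},
  ],
)

```text
t: 23.85
tool_pos: [447.2, 317.0, -14.3]
tcp_rot: [0.142, 0.99, 0.001, 0.0]
ft_force: [0.8, -1.2, -1.7]
finger_gap: 54.4
```

Call:
play_rows(
  rows=[
    {"angular":[0,0,0],"travel":[0,0,0.15],"jaw":5},
    {"angular":[0,0,0],"travel":[0,0,0.25],"jaw":5},
    {"angular":[0,0,0],"travel":[0,0,0.25],"jaw":5},
  ],
)

```text
t: 24.15
tool_pos: [447.4, 317.1, -16.5]
tcp_rot: [0.142, 0.99, 0.001, 0.001]
ft_force: [-0.0, -0.1, 0.5]
finger_gap: 54.8
```

Call:
play_rows(
  rows=[
    {"angular":[0,0,0],"travel":[0,0,0.05],"jaw":5},
    {"angular":[0,0,0],"travel":[0,0,0.05],"jaw":6.8},
    {"angular":[0,0,0],"travel":[0,0,0],"jaw":6.8},
    {"angular":[0,0,0],"travel":[0,0,0],"jaw":6.8},
    {"angular":[0,0,0],"travel":[0,0,-0.5],"jaw":6.8},
    {"angular":[0,0,0],"travel":[0,0,-3],"jaw":6.8},
    {"angular":[0,0,0],"travel":[0,0,-7],"jaw":6.8},
    {"angular":[0,0,0],"travel":[0,0,-11],"jaw":5},
    {"angular":[0,0,0],"travel":[0,0,-14],"jaw":0},
    {"angular":[0,0,0],"travel":[0,0,-14],"jaw":0},
  ],
)

```text
t: 25.15
tool_pos: [449.4, 318.3, 130.3]
tcp_rot: [0.142, 0.99, 0.004, 0.005]
ft_force: [0.5, 0.1, 0.4]
finger_gap: 25.2
```

```bash
python3 -c "
from h import *
from fit import ej
p=ej[0];c,s=np.cos(p[2]),np.sin(p[2])
for q in (38,-35): print(p[0]-s*q,p[1]+c*q, np.degrees(p[2]))
q=38
save('wrist','wrist19');
goto([p[0]-s*q,p[1]+c*q,80],163.6)"
```

```text
456.8550189558088 -50.982097623652805 12.241454757481641
472.3333493342428 -122.32227766755267 12.241454757481641
at [448.5 317.7 127.1] yaw 163.67 t 25.2 | travel [-11.14, -35.18, 4.53] angular [0.39, 0.3, 0.08] gap 17.2 F [-0.5 -0.  -0.3]
```

View pics/wrist19.png

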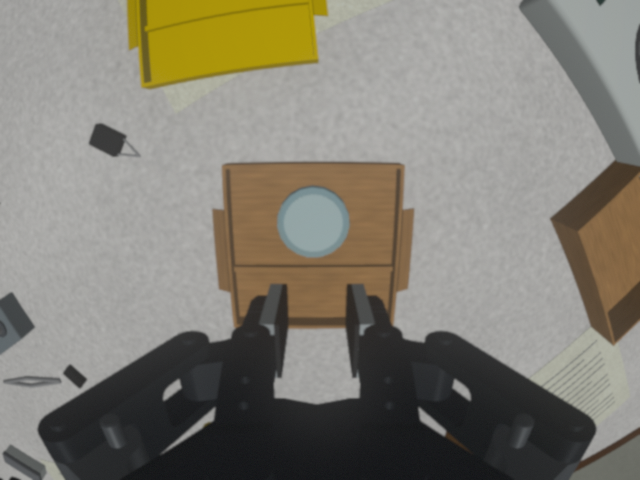

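Call:
play_rows(
  rows=[
    {"angular":[0.4,0.3,0],"travel":[-1,-4,0],"jaw":0},
    {"angular":[0.4,0.3,0],"travel":[-11.1,-35.2,5],"jaw":0},
    {"angular":[0.4,0.3,0],"travel":[-11.1,-35.2,5],"jaw":0},
    {"angular":[0.4,0.3,0],"travel":[-11.1,-35.2,5],"jaw":0},
    {"angular":[0.4,0.3,0],"travel":[-11.1,-35.2,5],"jaw":0},
    {"angular":[0.4,0.3,0],"travel":[-11.1,-35.2,5],"jaw":0},
    {"angular":[0.4,0.3,0],"travel":[-11.1,-35.2,5],"jaw":0},
    {"angular":[0.4,0.3,0],"travel":[-11.1,-35.2,5],"jaw":0},
    {"angular":[0.4,0.3,0],"travel":[-11.1,-35.2,5],"jaw":0},
    {"angular":[0.4,0.3,0],"travel":[-11.1,-35.2,5],"jaw":0},
  ],
)

```text
t: 26.2
tool_pos: [455.6, -51.2, 73.9]
tcp_rot: [0.143, 0.99, 0.0, -0.001]
ft_force: [-0.1, 1.0, -0.5]
finger_gap: 0.2
```

```bash
python3 -c "
from h import *
c=save('wrist','wrist20');c['fish']=True
print(proj(c,[[456.9,-51,56],[472.3,-122.3,53]]))
goto([456.9,-51,50],163.6)"
```

```text
[[318.45913901 272.96603923]
 [208.81605571 325.19842338]]
at [455.9 -50.4  74.3] yaw 163.66 t 26.25 | travel [-0.11, -0.03, 2.43] angular [0.02, -0.11, 0.06] gap 0.1 F [-0.5  0.5  0.1]
```

View pics/wrist20.png

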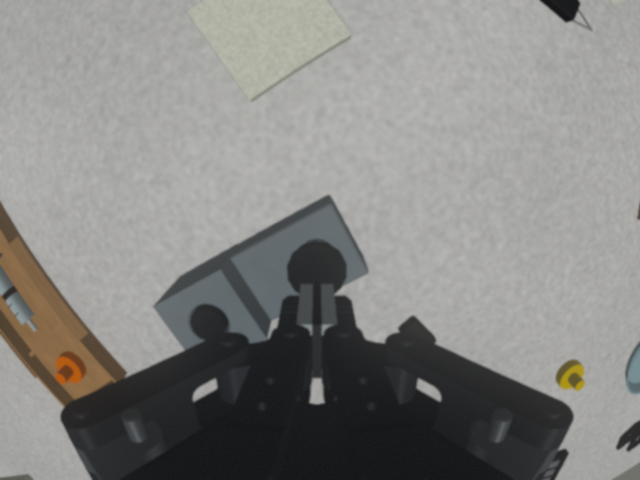

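Call:
play_rows(
  rows=[
    {"angular":[0,0,0],"travel":[0.1,0,2],"jaw":0},
    {"angular":[0,0,0],"travel":[0.1,0,3.3],"jaw":0},
    {"angular":[0,0,0],"travel":[0.1,0,4],"jaw":0},
    {"angular":[0,0,0],"travel":[0.1,0,4.5],"jaw":0},
    {"angular":[0,0,0],"travel":[0.1,0,5],"jaw":0},
    {"angular":[0,0,0],"travel":[0.1,0,5],"jaw":0},
  ],
)

```text
t: 26.85
tool_pos: [455.0, -49.9, 24.1]
tcp_rot: [0.142, 0.99, 0.0, -0.001]
ft_force: [-0.1, -0.6, 0.3]
finger_gap: -0.3
```

Call:
play_rows(
  rows=[
    {"angular":[0,0,0],"travel":[0,0,0.3],"jaw":0},
    {"angular":[0,0,0],"travel":[0,0,0.6],"jaw":0},
    {"angular":[0,0,0],"travel":[0,0,0.8],"jaw":0},
    {"angular":[0,0,0],"travel":[0,0,0.8],"jaw":0},
  ],
)

```text
t: 27.25
tool_pos: [455.1, -50.1, 15.9]
tcp_rot: [0.142, 0.99, 0.0, -0.001]
ft_force: [0.2, 0.6, 0.6]
finger_gap: 0.0
```

```bash
python3 -c "
from h import *
save('wrist','wrist21')
a=save('side','side4')['color'][:,:,::-1]; b=save('scene','scene4')['color'][:,:,::-1]
f=lambda im,x,y:cv2.convertScaleAbs(cv2.resize(im[y:y+100,x:x+100],(400,400),interpolation=cv2.INTER_CUBIC),alpha=1.6)
cv2.imwrite('pics/c6.png',np.hstack([f(a,300,230),f(b,225,180)]))
goto([456.9,-51,50],163.6)"
```

```text
at [454.8 -50.   15.9] yaw 163.67 t 27.4 | travel [-0.22, -0.03, -3.41] angular [0.01, -0.12, 0.07] gap 0.1 F [ 0.1 -0.4 -0.1]
```

View pics/c6.png

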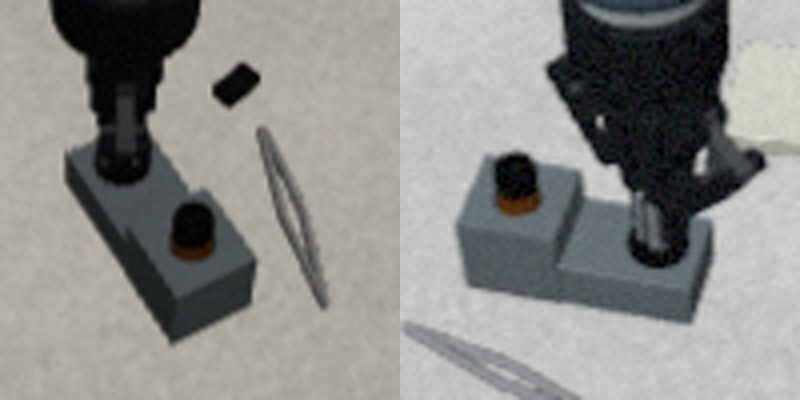

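View pics/wrist21.png

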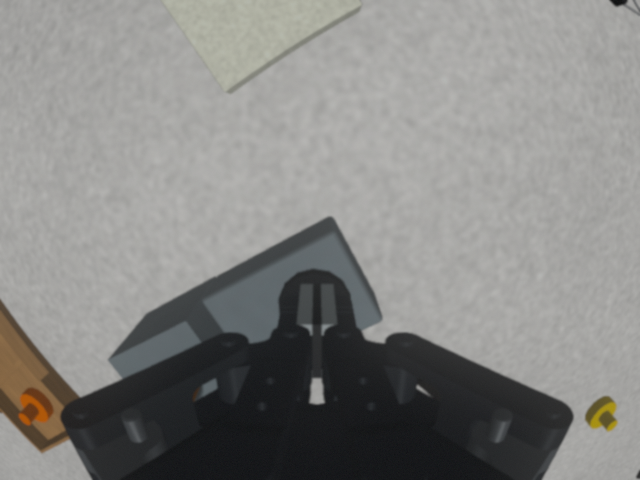

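Call:
play_rows(
  rows=[
    {"angular":[0,0,0],"travel":[0,0,0.2],"jaw":0},
    {"angular":[0,0,0],"travel":[0,0,0.25],"jaw":0},
    {"angular":[0,0,0],"travel":[0,0,0.25],"jaw":0},
  ],
)

```text
t: 27.7
tool_pos: [455.0, -50.1, 15.6]
tcp_rot: [0.142, 0.99, 0.0, -0.001]
ft_force: [-6.4, 1.5, 11.3]
finger_gap: 0.2
```

Call:
play_rows(
  rows=[
    {"angular":[0,0,0],"travel":[0,0,-1],"jaw":0},
    {"angular":[0,0,0],"travel":[0,0,-4],"jaw":0},
    {"angular":[0,0,0],"travel":[0,0,-8],"jaw":0.5},
    {"angular":[0,0,0],"travel":[0,0,-9],"jaw":4},
    {"angular":[0,0,0],"travel":[0,0,-9],"jaw":4},
    {"angular":[0,0,0],"travel":[0,0,-9],"jaw":4},
  ],
)

```text
t: 28.3
tool_pos: [454.8, -50.0, 104.7]
tcp_rot: [0.142, 0.99, 0.0, -0.001]
ft_force: [-0.1, -0.5, -0.3]
finger_gap: 40.1
```

```bash
python3 -c "
from h import *
c=save('wrist','wrist22');c['fish']=True
for n in ('scene','side'):
    d=viewer.capture(n); hsv=cv2.cvtColor(d['color'],cv2.COLOR_RGB2HSV);W=cloud(d)
    m=(hsv[...,2]<40)&(np.hypot(W[...,0]-472,W[...,1]+122)<25)&(W[...,2]>60); print(n,m.sum(),W[m].mean(0).round(1),np.percentile(W[m],[2,98],axis=0).round(1))
    m=(hsv[...,2]<40)&(np.hypot(W[...,0]-456.9,W[...,1]+51)<16)&(W[...,2]<70); print(n,m.sum(),np.median(W[m],0).round(1))
goto([472.3,-122.3,90],163.6)"
```

```text
scene 110 [ 472.9 -119.    92.1] [[ 449.2 -130.9   60.2]
 [ 484.3 -109.8  224.1]]
scene 142 [459.4 -51.1  34.7]
side 900 [ 463.1 -119.2  425.7] [[ 447.9 -132.7   68.3]
 [ 480.8 -112.3  499.9]]
side 125 [457.  -52.7  35. ]
at [454.2 -49.9 103.7] yaw 163.67 t 28.45 | travel [-3.78, -6.44, 1.35] angular [-0.01, -0.26, 0.07] gap 39.8 F [ 1.2 -0.9 -0.4]
```

View pics/wrist22.png

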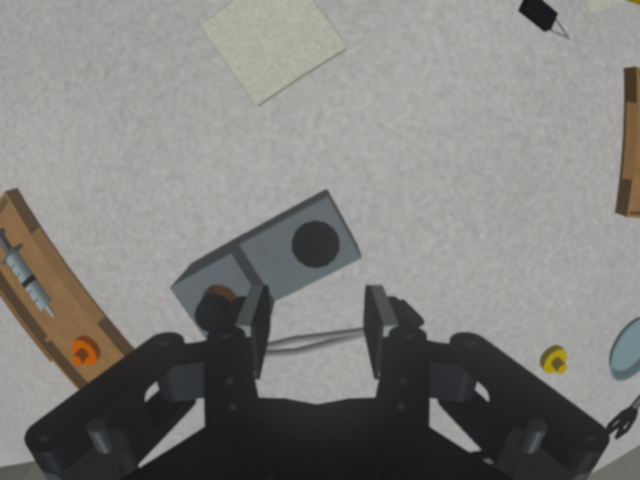

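Paddle is at 35–36 mm, i.e. fully down; the vial is up. Move over the vial.

Call:
play_rows(
  rows=[
    {"angular":[0,-0.2,0],"travel":[-2,-3,0],"jaw":4},
    {"angular":[0,-0.2,0],"travel":[-3.8,-6.4,1],"jaw":4},
    {"angular":[0,-0.2,0],"travel":[-3.8,-6.4,1.4],"jaw":4},
    {"angular":[0,-0.2,0],"travel":[-3.8,-6.4,1.4],"jaw":4},
    {"angular":[0,-0.2,0],"travel":[-3.8,-6.4,1.4],"jaw":4},
  ],
)

```text
t: 28.95
tool_pos: [472.2, -121.3, 88.8]
tcp_rot: [0.142, 0.99, 0.0, -0.001]
ft_force: [-0.3, 0.4, 0.1]
finger_gap: 39.9
```

```bash
python3 -c "
from h import *
c=save('wrist','wrist23');c['fish']=True
print(proj(c,[[472.3,-122.3,73]]))
goto([472.3,-122.3,40],163.6)"
```

```text
[[315.66770356 272.98513066]]
at [ 472.5 -121.2   89.3] yaw 163.72 t 29.0 | travel [-0.02, -0.11, 4.93] angular [0.01, -0.09, 0.12] gap 40.2 F [ 0.   0.6 -0.8]
```

View pics/wrist23.png

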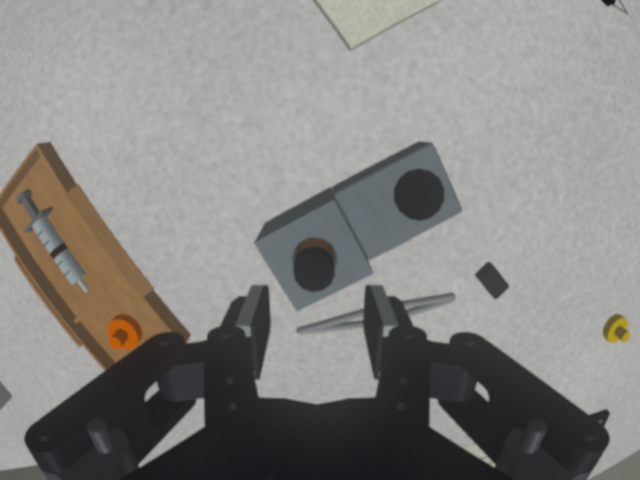

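Call:
play_rows(
  rows=[
    {"angular":[0,0,0],"travel":[0.1,-0.1,2],"jaw":4},
    {"angular":[0,0,0],"travel":[0.1,-0.1,3.5],"jaw":4},
    {"angular":[0,0,0],"travel":[0.1,-0.1,4.5],"jaw":4},
    {"angular":[0,0,0],"travel":[0.1,-0.1,4.8],"jaw":4},
    {"angular":[0,0,0],"travel":[0.1,-0.1,4.9],"jaw":4},
    {"angular":[0,0,0],"travel":[0.1,-0.1,4.9],"jaw":4},
  ],
)

```text
t: 29.6
tool_pos: [471.4, -121.8, 40.8]
tcp_rot: [0.142, 0.99, 0.0, -0.0]
ft_force: [-0.3, 0.8, -0.2]
finger_gap: 39.8
```

```bash
python3 -c "
from h import *
c=save('wrist','wrist24')
goto([472.3,-122.3,40],163.6)"
```

```text
at [ 471.5 -121.9   41. ] yaw 163.72 t 29.65 | travel [-0.08, -0.02, 0.1] angular [0.01, -0.03, 0.12] gap 40.2 F [-0.2 -0.2  0.4]
```

View pics/wrist24.png

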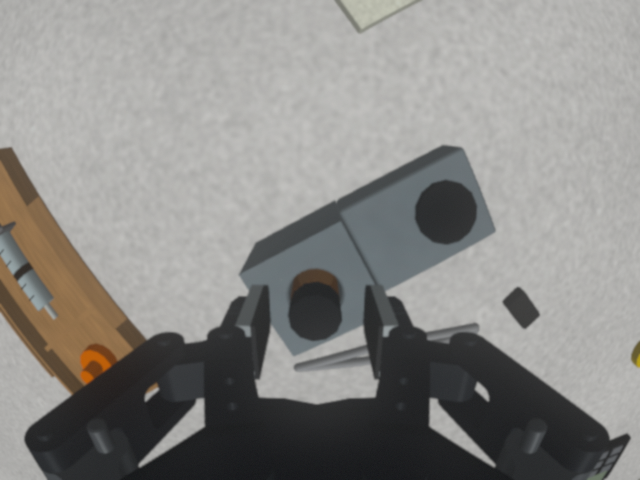

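Call:
play_rows(
  rows=[
    {"angular":[0,0,0],"travel":[0,0,0.05],"jaw":3},
    {"angular":[0,0,0],"travel":[0,0,0.05],"jaw":1.6},
    {"angular":[0,0,0],"travel":[0,0,0.05],"jaw":1.6},
    {"angular":[0,0,0],"travel":[0,0,0.05],"jaw":1.6},
    {"angular":[0,0,0],"travel":[0,0,0.05],"jaw":1.6},
  ],
  squeeze=30,
)

```text
t: 30.15
tool_pos: [471.8, -122.1, 41.0]
tcp_rot: [0.142, 0.99, 0.0, 0.0]
ft_force: [0.5, 0.7, 1.3]
finger_gap: 20.2
```

Call:
play_rows(
  rows=[
    {"angular":[0,0,0],"travel":[0,0,-1],"jaw":1.6},
    {"angular":[0,0,0],"travel":[0,0,-2.5],"jaw":1.6},
    {"angular":[0,0,0],"travel":[0,0,-4],"jaw":1.6},
    {"angular":[0,0,0],"travel":[0,0,-5.5],"jaw":1.6},
    {"angular":[0,0,0],"travel":[0,0,-7],"jaw":1.6},
    {"angular":[0,0,0],"travel":[0,0,-7],"jaw":1.6},
  ],
)

```text
t: 30.75
tool_pos: [473.3, -122.5, 114.5]
tcp_rot: [0.142, 0.99, -0.0, 0.003]
ft_force: [-0.3, -0.5, 0.9]
finger_gap: 20.4
```

```bash
python3 -c "
from h import *
c=save('wrist','wrist25')
goto([512,298.6,100],163.6)"
```

```text
at [ 472.7 -122.4  112.8] yaw 163.72 t 30.8 | travel [8.03, 41.51, 1.25] angular [-0.0, 0.2, 0.12] gap 20.5 F [ 0.4 -0.2 -1.3]
```

View pics/wrist25.png

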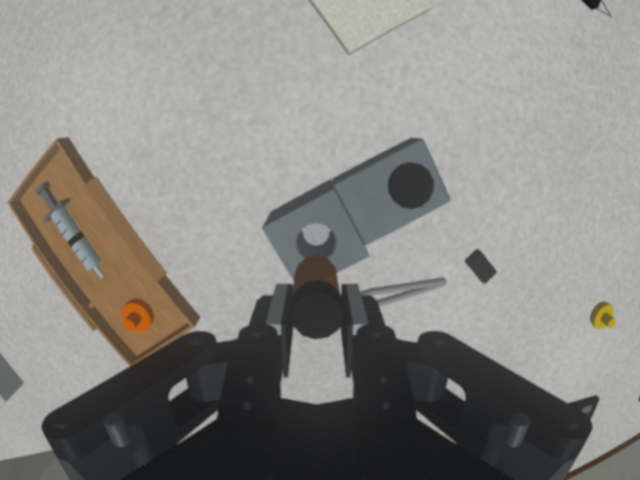

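Call:
play_rows(
  rows=[
    {"angular":[0,0.2,0],"travel":[0.4,2,0],"jaw":1.6},
    {"angular":[0,0.2,0],"travel":[1.3,6.5,0.2],"jaw":1.6},
    {"angular":[0,0.2,0],"travel":[2.3,11.5,0.4],"jaw":1.6},
    {"angular":[0,0.2,0],"travel":[3.2,16.5,0.5],"jaw":1.6},
    {"angular":[0,0.2,0],"travel":[4.2,21.5,0.7],"jaw":1.6},
    {"angular":[0,0.2,0],"travel":[5.1,26.5,0.9],"jaw":1.6},
    {"angular":[0,0.2,0],"travel":[6.1,31.5,1],"jaw":1.6},
    {"angular":[0,0.2,0],"travel":[7,36,1],"jaw":1.6},
    {"angular":[0,0.2,0],"travel":[7.7,39.5,1],"jaw":1.6},
    {"angular":[0,0.2,0],"travel":[8,41.3,1],"jaw":1.6},
  ],
)

```text
t: 31.8
tool_pos: [510.7, 299.3, 100.9]
tcp_rot: [0.14, 0.99, -0.0, -0.001]
ft_force: [-0.5, -0.9, -0.6]
finger_gap: 20.2
```

```bash
python3 -c "
from h import *
c=save('wrist','wrist26')
goto([512,298.6,17],163.6)"
```

```text
at [510.8 300.4 101. ] yaw 163.92 t 31.85 | travel [-0.19, -0.14, 8.4] angular [0.01, -0.13, 0.32] gap 20.4 F [-2.5 -0.4 -1. ]
```

View pics/wrist26.png

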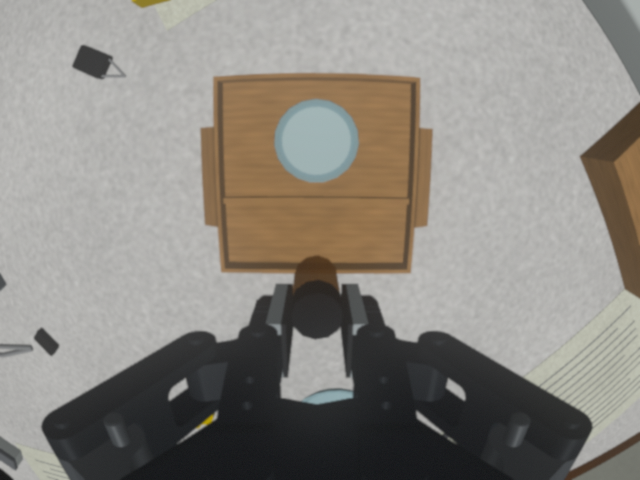

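```bash
python3 -c "
from h import *
c=load('wrist26');c['fish']=True
print(proj(c,[[512,298.6,3]]),proj(c,[[510.8,300.4,3]]))"
```

```text
[[317.05490993 232.60459576]] [[318.97026624 230.42246498]]
```

Call:
play_rows(
  rows=[
    {"angular":[0,-0.1,0],"travel":[-0.2,-0.1,1.5],"jaw":1.6},
    {"angular":[0,-0.1,0],"travel":[-0.2,-0.1,3.5],"jaw":1.6},
    {"angular":[0,-0.1,0],"travel":[-0.2,-0.1,5],"jaw":1.6},
    {"angular":[0,-0.1,0],"travel":[-0.2,-0.1,5],"jaw":1.6},
    {"angular":[0,-0.1,0],"travel":[-0.2,-0.1,5],"jaw":1.6},
  ],
)

```text
t: 32.35
tool_pos: [512.2, 297.8, 50.5]
tcp_rot: [0.14, 0.99, -0.0, -0.001]
ft_force: [-0.1, -0.2, -0.4]
finger_gap: 20.5
```

```bash
python3 -c "
from h import *
c=save('wrist','wrist27')
a=save('side','side5')['color'][:,:,::-1]; b=save('scene','scene5')['color'][:,:,::-1]
f=lambda im,x,y:cv2.convertScaleAbs(cv2.resize(im[y:y+100,x:x+100],(400,400),interpolation=cv2.INTER_CUBIC),alpha=1.6)
cv2.imwrite('pics/c7.png',np.hstack([f(a,250,110),f(b,410,250)]))
goto([512,298.6,17],163.6)"
```

```text
at [513.1 298.9  52.4] yaw 163.89 t 32.5 | travel [0.1, -0.06, 3.54] angular [0.09, 0.07, 0.29] gap 20.6 F [0.7 0.2 0.1]
```

View pics/c7.png

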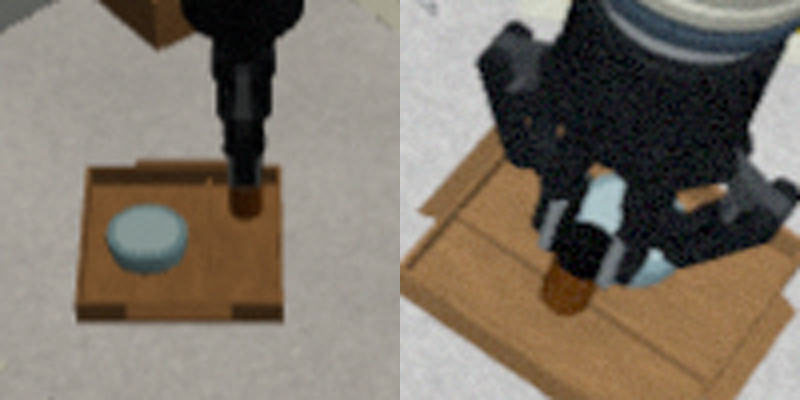

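View pics/wrist27.png

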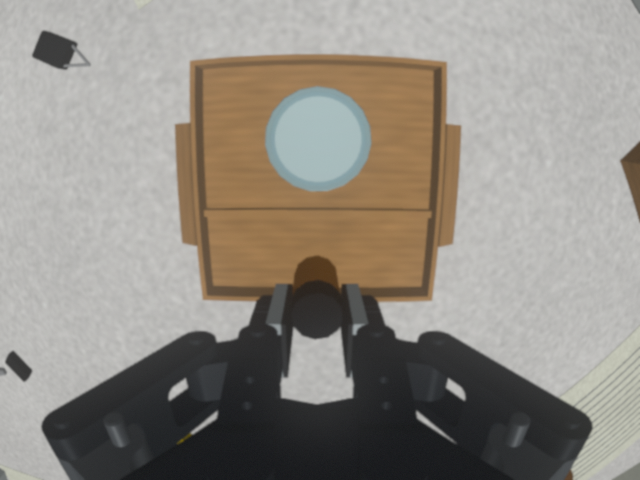

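Call:
play_rows(
  rows=[
    {"angular":[0,0,0],"travel":[0.1,-0.05,1.5],"jaw":1.6},
    {"angular":[0,0,0],"travel":[0.1,-0.05,2.7],"jaw":1.6},
    {"angular":[0,0,0],"travel":[0.1,-0.05,3.3],"jaw":1.6},
    {"angular":[0,0,0],"travel":[0.1,-0.05,3.5],"jaw":1.6},
    {"angular":[0,0,0],"travel":[0.1,-0.05,3.5],"jaw":1.6},
  ],
)

```text
t: 33.0
tool_pos: [511.8, 298.6, 16.7]
tcp_rot: [0.14, 0.99, 0.0, 0.0]
ft_force: [0.0, -0.7, -0.7]
finger_gap: 20.3
```

Call:
play_rows(
  rows=[
    {"angular":[0,0,0],"travel":[0,0,0.05],"jaw":1.6},
    {"angular":[0,0,0],"travel":[0,0,0.1],"jaw":1.6},
    {"angular":[0,0,0],"travel":[0,0,0.1],"jaw":1.6},
  ],
)

```text
t: 33.3
tool_pos: [512.1, 298.6, 16.4]
tcp_rot: [0.14, 0.99, 0.001, 0.001]
ft_force: [-1.3, -1.0, 4.8]
finger_gap: 20.5
```

Call:
play_rows(
  rows=[
    {"angular":[0,0,0],"travel":[0,0,0],"jaw":1.6},
    {"angular":[0,0,0],"travel":[0,0,0],"jaw":2.6},
    {"angular":[0,0,0],"travel":[0,0,0],"jaw":4.2},
    {"angular":[0,0,0],"travel":[0,0,0],"jaw":4.2},
    {"angular":[0,0,0],"travel":[0,0,0],"jaw":4.2},
    {"angular":[0,0,0],"travel":[0,0,-1.5],"jaw":4.2},
    {"angular":[0,0,0],"travel":[0,0,-4],"jaw":4.2},
    {"angular":[0,0,0],"travel":[0,0,-8],"jaw":4.2},
    {"angular":[0,0,0],"travel":[0,0,-12],"jaw":4.2},
    {"angular":[0,0,0],"travel":[0,0,-15],"jaw":4.2},
  ],
)

```text
t: 34.3
tool_pos: [512.3, 298.8, 171.0]
tcp_rot: [0.14, 0.99, 0.002, 0.002]
ft_force: [0.3, 0.1, -0.1]
finger_gap: 42.4
```

```bash
python3 -c "
from h import *
c=save('wrist','wrist28')
goto([440,0,250],180)"
```

```text
at [513.8 299.5 176.8] yaw 163.89 t 34.35 | travel [-1.29, -30.75, -7.6] angular [0.46, 0.65, -16.11] gap 42.6 F [ 0.3 -0.5  5.2]
```

View pics/wrist28.png

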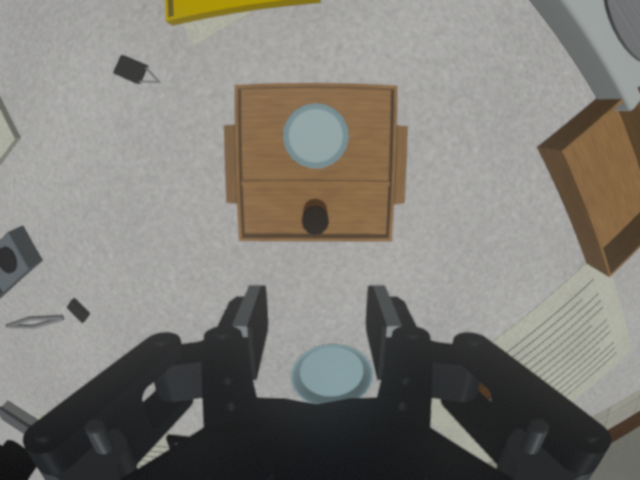

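Call:
play_rows(
  rows=[
    {"angular":[0,0,-8],"travel":[0,-4,-3],"jaw":4.2},
    {"angular":[0,0,-16],"travel":[-1.3,-30,-7],"jaw":4.2},
    {"angular":[0,0,-16],"travel":[-1.3,-30,-7],"jaw":4.2},
    {"angular":[0,0,-16],"travel":[-1.3,-30,-7],"jaw":4.2},
    {"angular":[0,0,-16],"travel":[-1.3,-30,-7],"jaw":4.2},
    {"angular":[0,0,-16],"travel":[-1.3,-30,-7],"jaw":4.2},
    {"angular":[0,0,-16],"travel":[-1.3,-30,-7],"jaw":4.2},
    {"angular":[0,0,-16],"travel":[-1.3,-30,-7],"jaw":4.2},
    {"angular":[0,0,-16],"travel":[-1.3,-30,-7],"jaw":4.2},
  ],
)

```text
t: 35.25
tool_pos: [442.3, 7.4, 244.8]
tcp_rot: [0.001, 1.0, 0.003, 0.007]
ft_force: [0.6, -0.6, 0.0]
finger_gap: 41.8
```

```bash
python3 -c "
from h import *
from fit import box_long,box_sq
a=save('side','side6');b=save('scene','scene6');save('wrist','wrist29')
f=lambda c,x,y,w=100:cv2.convertScaleAbs(cv2.resize(c['color'][y:y+int(w*.75),x:x+w,::-1],(400,300),interpolation=cv2.INTER_CUBIC),alpha=1.6)
cv2.imwrite('pics/c8.png',np.vstack([np.hstack([f(a,250,135,85),f(a,305,335,125)]),np.hstack([f(b,400,265,120),f(b,140,165,110)])]))
for n,c in(('side',a),('scene',b)):
  W=cloud(c); hsv=cv2.cvtColor(c['color'],cv2.COLOR_RGB2HSV)
  for p,h,nm in((box_long[0],(95,41),'L'),(box_sq[0],(65,65),'S')):
    cc,s=np.cos(p[2]),np.sin(p[2]); X=W[...,0]-p[0];Y=W[...,1]-p[1]; lx=cc*X+s*Y; ly=-s*X+cc*Y; z=W[...,2]
    for lo,hi,t in ((-90,26,'large'),(34,92,'small')) if nm=='L' else ((-60,13,'large'),(24,62,'small')):
        m=(lx>lo)&(lx<hi)&(abs(ly)<h[1]-6)&(z>7)
        if m.sum(): print(n,nm,t,m.sum(),'x',np.percentile(lx[m],[3,97]).round(1),'y',np.percentile(ly[m],[3,97]).round(1),'z97',np.percentile(z[m],97).round(1))
"
```

```text
side L large 396 x [-81.4   7.5] y [-11.5   5.9] z97 19.7
side L small 180 x [49.3 75.4] y [-14.5  12.2] z97 27.8
side S large 269 x [-48.6   0.1] y [-29.7  19.9] z97 22.0
side S small 15 x [27.8 48.2] y [-15.7   8.5] z97 15.9
scene L large 238 x [-80.7  10.3] y [-10.2  10.4] z97 19.3
scene L small 138 x [51.1 78.2] y [-12.1  14.2] z97 25.8
scene S large 676 x [-46.9   3.6] y [-24.2  24.1] z97 20.6
scene S small 253 x [36.4 55.3] y [-9.8  9.5] z97 48.1
```

View pics/c8.png

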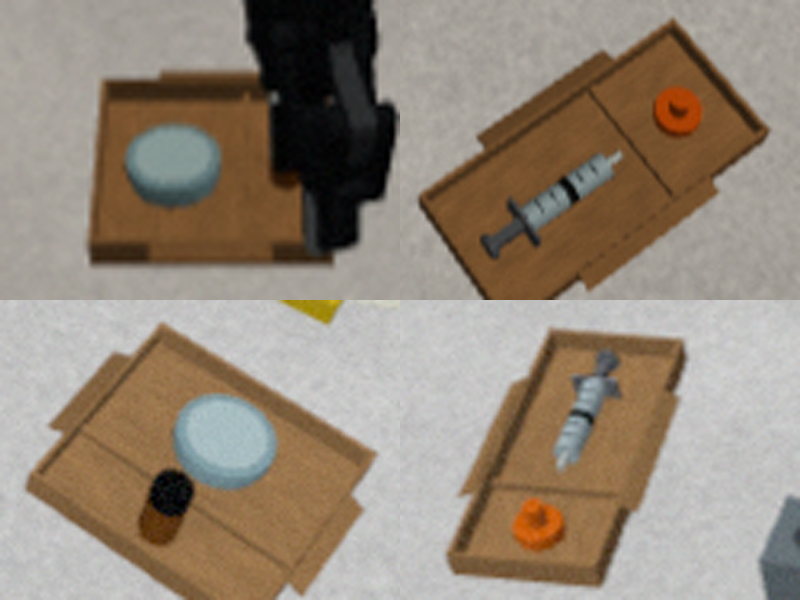

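```bash
python3 -c "
from h import *
sign_off()
s=status.observe();print(s['t'],s['ft_force'])"
```

```text
the job is handed in; nothing more can be done
the job is handed in; nothing more can be done
```

Both kits are made up and the job is handed in, with the arm's clock at about 35 s of the 99 s allowed. In the long box, the syringe lies in the large bay and the orange filter stands hub up in the small bay. In the square box, the closed glass dish is in the large bay. I then pressed the paddle to its stop (about 11 N) and took the vial by its cap. It now stands in the small bay.

**Last checks:**
- **Positions:** In the last pictures every part lies inside its bay, clear of the walls and rib, with the gripper open and the arm well away.
- **Heights:** The measured tops match parts resting flat on the 3 mm floor:

| Part | Measured top (mm) | Expected (mm) |
|---|---|---|
| Syringe | 19–20 | 19 |
| Filter | 26–28 | 27 |
| Dish | 21–22 | 19 |
| Vial | 48 | 48 |

- **Paddle:** Its top measured 35 mm against the 36 mm given for fully down, within the calibration error.

**What failed or disagreed:**
- **Syringe grasp:** My first close was on air, because the fingertips sit about 20 mm behind the reported tool point. I used that offset from then on, and the syringe had not moved.
- **Force at the paddle:** The sensor showed almost none of the 2–3 N while the paddle was moving, only the end stop.
- **Vial from the side:** The arm hid the vial from the side camera in the final check. Its upright pose rests on the scene camera and the wrist picture taken just after release.

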